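Sort the full sample cartridge from the short-filled one on a check balance

TASK

Two sealed steel sample cartridges look the same, but only one is filled to weight. Weigh them on the check balance by seating them gently, fully home, in the round recess of its load pan: the full one takes the pan right down, the short-filled one leaves it up. Finish with the full cartridge standing seated in the recess with the pan down, the short-filled one standing upright in the white reject tray, and everything else on the bench left where it was.

Things in the scene. Friction and masses are not known exactly. Their poses are not given: they have to be found in the camera images.
- cart_a_mid (a point): Centre (half-way up) of one cartridge: upright steel cylinder, 30 mm across, 80 mm tall, straight-sided from 2 to 64 mm above its foot, narrower cap above (26 mm across), 2 mm chamfer at the foot; z up its axis. Stands free on the bench. One cartridge is full (230 g), the other short-filled (150 g), give or take 3 percent; it cannot be told by sight or by name.
- cart_b_mid (a point): Centre of the other cartridge, same in look and size.
- balance: White check balance, fixed; origin at the centre of its underside on the bench, y along its 350 mm base towards the counterpoise, x across (120 mm), z up. Beam 70 mm high; load pan at y = -130 mm, fixed counterpoise at y = +130 mm (top about 145 mm high). A dial and needle stand over the middle, up to 176 mm high.
- seat (a point): Centre of the load pan, level with the top of the square aluminium block on it (90 x 90 x 16 mm); moves with the pan, which stays level; axes as the balance's. The block has a round recess, 33 mm wide, 9 mm deep, in its middle, but is clamped up to 10 mm either way along x from this point (true in y): find it by feel. Centre of a cartridge above this point: seated 31 mm, on top of the block 40 mm.
- beam (a joint): Beam tilt, rad: -0.08 empty or with the short cartridge (pan up, block top about 120 mm above the bench), +0.08 with the full one (pan down, about 100 mm). Swings in 1 to 2 s. The empty pan is held up by 1.9 N; pushed harder it yields 21 mm, then stops hard. Pushed down by a cartridge, it rises up to 9 mm by itself when the foot finds the recess.
- tray_in (a point): Centre of the inner floor (4 mm above the bench) of the white reject tray, fixed to the bench: outside 110 (x) x 130 (y) x 25 mm, walls 4 mm; axes as the tray's.
- reagent: Amber bottle with a blue cap, 52 mm across, 105 mm tall; origin at its underside. Leave alone.
- beaker: Glass beaker, 60 mm across, 75 mm tall; origin at its underside. Leave alone.
- jar: Small white jar, 44 mm across, 60 mm tall; origin at its underside. Leave alone.
- bulb: Black rubber pipette bulb standing on its end, 54 mm across, 75 mm tall; origin at its underside. Leave alone.
- weight: Knobbed steel weight, 32 mm across, 43 mm tall; origin at its underside. Leave alone.

How it is judged:
On the way:
1. a cartridge stands seated in the load pan's recess, let go (((z of cart_a_mid in the frame of seat between 0.026 and 0.0345 m and y of cart_a_mid in the frame of seat between -0.006 and 0.006 m and x of cart_a_mid in the frame of seat between -0.017 and 0.017 m and angle between cart_a_mid's own z axis and vertical below 0.12 rad and contact force between cart_a and the fingers below 0.1 N) or (z of cart_b_mid in the frame of seat between 0.026 and 0.0345 m and y of cart_b_mid in the frame of seat between -0.006 and 0.006 m and x of cart_b_mid in the frame of seat between -0.017 and 0.017 m and angle between cart_b_mid's own z axis and vertical below 0.12 rad and contact force between cart_b and the fingers below 0.1 N))), for 0.3 s.
At the end, for the whole second after the job is handed in: One cartridge stands upright (within 0.12 rad) and fully home in the load pan's recess (centre 26 to 34.5 mm above seat) with the pan down (beam above 0.06 rad), the other stands upright (within 0.12 rad) on the reject tray's floor inside its walls; both at rest (value of joint beam above 0.06 rad and linear speed of each of cart_a, cart_b below 0.02 m/s and ((z of cart_a_mid in the frame of seat between 0.026 and 0.0345 m and y of cart_a_mid in the frame of seat between -0.006 and 0.006 m and x of cart_a_mid in the frame of seat between -0.017 and 0.017 m and angle between each of cart_a_mid, cart_b_mid's own z axis and vertical below 0.12 rad and z of cart_b_mid in the frame of tray_in between 0.034 and 0.046 m and y of cart_b_mid in the frame of tray_in between -0.055 and 0.055 m and x of cart_b_mid in the frame of tray_in between -0.045 and 0.045 m) or (z of cart_b_mid in the frame of seat between 0.026 and 0.0345 m and y of cart_b_mid in the frame of seat between -0.006 and 0.006 m and x of cart_b_mid in the frame of seat between -0.017 and 0.017 m and angle between each of cart_b_mid, cart_a_mid's own z axis and vertical below 0.12 rad and z of cart_a_mid in the frame of tray_in between 0.034 and 0.046 m and y of cart_a_mid in the frame of tray_in between -0.055 and 0.055 m and x of cart_a_mid in the frame of tray_in between -0.045 and 0.045 m))); the robot touches nothing.
It fails at once if a cartridge is pressed on the balance with more than 20 N (contact force between any of cart_a, cart_b and balance above 20 N).
It fails at once if the robot presses on the balance with more than 20 N (contact force between any of the fingers, the arm and balance above 20 N).
It fails at once if a bystander is shifted by more than 25 mm or toppled (distance of any of reagent, beaker, jar, bulb, weight from where it was at the start of the episode above 0.025 m or angle between any of reagent, beaker, jar, bulb, weight's own z axis and vertical above 0.5 rad).
It also fails if it takes over 67 s, if anything falls off the work surface, if the arm or the gripper's body presses on something with over 40 N, if the wrist force passes 120 N, or if a joint passes its speed limit or range.

ROBOT

A 7-joint arm with a two-finger parallel gripper is mounted at the origin on the work surface. World frame = base frame: x ahead of the robot, y to its left, z up, the work surface at z = 0. Lengths are in m, angles in rad, forces in N, time in s.
With the tool pointing down it reaches from about 0.4 to 0.85 m from the base axis. Payload 10.4 kg.
Tool frame: the origin (TCP) lies at the centre of the arm's flange, where the gripper is bolted on; the fingertips stand 173 mm ahead of it and the grasp point (between the pads) lies 155 mm ahead of it (manip.nose_length is the distance from the TCP to the fingertips, in m); z points along the fingers, x is the direction in which the jaws open and shut, and the axes are right-handed (so a half turn about z gives the same grasp; the last joint's range is limited). The gripper opens to 85 mm and grips with 20 to 120 N. Pads are 22 mm wide; open, the fingers measure 114 mm over their backs; the gripper's body (76 mm by 85 mm) begins 54 mm behind the grasp point. The pads swing forward as they close: fully open they stand 13 mm farther back than shut.
Start: joints at [-1.2, 0.332, -0.065, 1.46, 0.022, 1.35, -0.088], TCP at [0.24, 0.577, 0.405] pointing down, gripper open.
Joint ranges: [-2.6, 2.6], [-0.5, 2.12], [-1.47, 1.34], [0.16, 2.42], [-1.27, 4.41], [0.06, 2.06], [-2.6, 2.6]. Speed limits (rad/s): [2.22, 2.22, 2.79, 2.79, 3.14, 3.14, 3.14].

INTERFACE

Orientations are given as a unit quaternion [x, y, z, w].
In Python, from workcell import status, cams, order, manip gives the robot as it stands.
- The arm moves only by the tool servo_tool, never from a script. Its argument "motion" is a list that holds one entry, the list of rows, each a list of 6 numbers: the shift along the tool's x, y, z in units of 50 mm (1.0 is 50 mm), then the turn, a rotation vector about the tool's x, y, z in units of 5 degrees (1.0 is 5 degrees). In form: [[[x, y, z, ax, ay, az], ...]]. A call has 1 to 12 rows; each row shifts and turns the pose as measured when the row begins, along the tool's axes as they then stand; what a row does not reach is not made up. A row lasts 1/10 s, in which the tool goes at most 50 mm and 8.59 degrees, less where a joint would pass 70% of its speed; a pose out of reach is approached as far as the arm can. A call is refused whole if a number of a shift passes 1 or a number of a turn 1, either way. A call with a gripper value outside its range is refused whole. "jaw" is the closure in counts, from 0 (fully open) to 255 (shut), set as the call begins (left out, the last holds). The fingers move at their own pace and stop on an object; "force" is the grip in N (left out, the last holds). Time passes only in rows, so rows that do not move let the fingers close. It gives the time, the measured TCP pose, the force and the opening at its end, in the units of the state.
- status.get_obs(): the state, without advancing time (a new reading comes with each control period).
- cams.camera(name): name is "scene" or "top" or "wrist"; returns a dict with "color" (384x512x3 uint8, red, green, blue), "vertical_fov" (degrees; the focal length in pixels is half the picture's height over the tangent of half this angle, whatever the lens; pixels are square), "cx", "cy" (the principal point, pixels), "extrinsics" (4x4, takes a point from camera to world coordinates). Camera axes: x right, y down, z forward; pixel columns grow to the right and rows downward; lengths in m; the calibration is good to about 2 mm. A picture is of the moment at which its call begins. There is no depth.
- order.hand_in(): hands the job in, once; it reports no verdict.
The state is a dict: "clock": time; "joint_pos": joint angles; "joint_velocities": joint speeds; "tau": joint torques, N m; "position": TCP position; "ee_rot": TCP orientation; "ft_force": force on the tool from outside, world axes, zero at the start; "torque": the same for the moment, N m; "grip_width": opening from 0.0 (shut) to 1.0 (fully open).
Only numpy, scipy, OpenCV 4.12 (cv2) and the standard library are available. Lean on these libraries where they do the work, as an engineer would, in place of code of your own. Each camera call takes 0.05 s, during which the arm holds its last target.

## Working session

There is one attempt and no reset: what is moved stays moved. The work goes in short steps, Python scripts to look and compute and a tool call to move; the robot and the scene stay as the last step left them, time stands still between calls to the robot, and variables do not carry over. Pictures are saved under pics/ and viewed, and the job is handed in when it is done.

Besides the shell and the picture viewer there is one more tool, called as name(argument=value, ...) on one line, values as JSON. servo_tool: Moves the arm, as the interface text tells. Its arguments: {"type":"object","properties":{"motion":{"type":"array","items":{"type":"array","items":{"type":"array","items":{"type":"number"}}}},"jaw":{"type":"number"},"force":{"type":"number"}},"required":["motion"]}

```bash
ls; mkdir -p pics
python3 - <<'E'
from workcell import status,cams,order,manip
import cv2,numpy as np
print(status.get_obs()); print(manip.nose_length)
for n in ["scene","top","wrist"]:
    c=cams.camera(n); cv2.imwrite(f"pics/{n}0.png",c["color"][:,:,::-1])
    print(n,c["vertical_fov"],c["cx"],c["cy"],np.round(c["extrinsics"],3).tolist())
    np.savez(f"pics/{n}0.npz",**{k:np.array(v) for k,v in c.items()})
E
```

```text
pics
{'clock': 0.0, 'joint_pos': array([-1.1996054 ,  0.33284525, -0.06469383,  1.46097455,  0.02159508,
        1.34988319, -0.08852256]), 'joint_velocities': array([-0.00108708, -0.00080446, -0.00172532, -0.00115227, -0.00054431,
        0.00030432,  0.00074632]), 'tau': array([-1.01648715e-03, -6.25439930e+01,  4.83479560e-02, -3.91608703e+01,
        1.60300214e-02,  9.76192416e-03, -1.26202941e-06]), 'position': array([0.23975103, 0.57703575, 0.40391649]), 'ee_rot': array([ 8.31774737e-01,  5.55112859e-01, -5.70077143e-04,  4.19072616e-04]), 'ft_force': array([ 0.19240761, -0.20997491, -0.27912896]), 'torque': array([0.00332931, 0.00083207, 0.0197012 ]), 'grip_width': 1.0001782563625206}
0.1734
scene 44.23680143716706 252.14318318761065 189.52630881182944 [[-0.423, 0.546, -0.723, 1.368], [0.906, 0.241, -0.348, 0.398], [-0.016, -0.803, -0.596, 0.81], [0.0, 0.0, 0.0, 1.0]]
top 44.35704084771356 255.46689638742825 189.33432464918172 [[-0.016, -0.999, 0.033, 0.46], [-1.0, 0.016, 0.01, -0.013], [-0.011, -0.032, -0.999, 1.392], [0.0, 0.0, 0.0, 1.0]]
wrist 58.4031197128544 253.83479955010174 189.4449160368707 [[0.383, 0.888, 0.256, 0.174], [0.924, -0.367, -0.108, 0.604], [-0.002, 0.278, -0.961, 0.374], [0.0, 0.0, 0.0, 1.0]]
```

View pics/scene0.png

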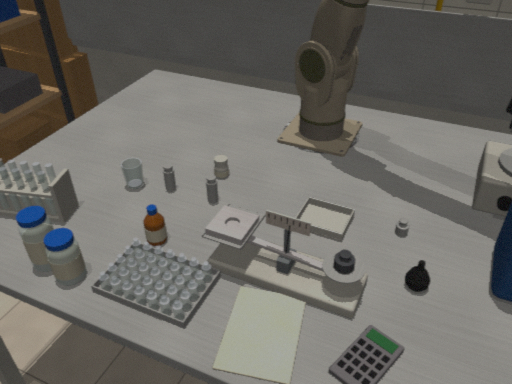

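View pics/top0.png

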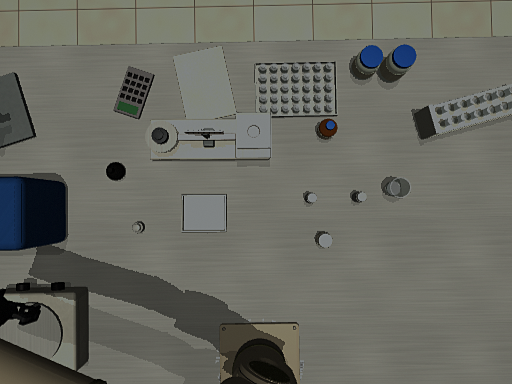

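Both views show everything. The cartridges are at about (311,197) and (359,196) in the top view, the tray at (204,213), and the pan block at (253,136) with its recess visible. I'll zoom in next.

Run:
```python
import cv2,numpy as np
t=cv2.imread("pics/top0.png")
a=cv2.resize(t[100:250,140:290],None,fx=4,fy=4,interpolation=cv2.INTER_CUBIC)
cv2.imwrite("pics/topz1.png",cv2.convertScaleAbs(a,alpha=1.3))
a=cv2.resize(t[160:260,290:420],None,fx=6,fy=6,interpolation=cv2.INTER_CUBIC)
cv2.imwrite("pics/topz2.png",cv2.convertScaleAbs(a,alpha=1.3))
s=cv2.imread("pics/scene0.png")
cv2.imwrite("pics/scz1.png",cv2.resize(s[190:310,190:380],None,fx=4,fy=4,interpolation=cv2.INTER_CUBIC))
```

```text
(no output)
```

View pics/topz1.png

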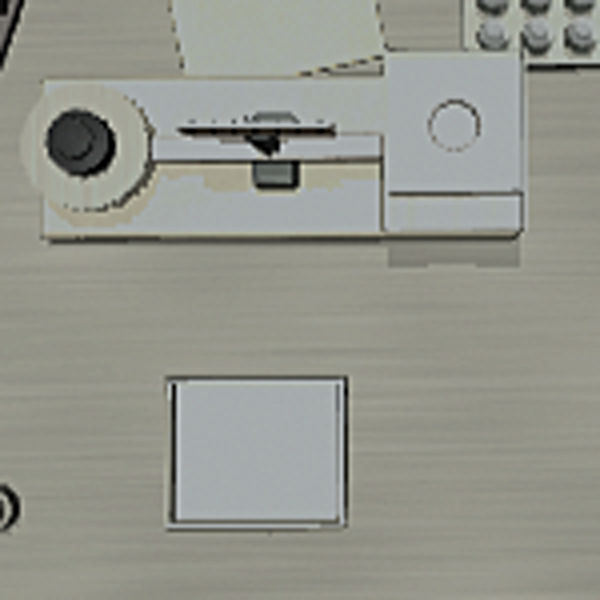

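View pics/topz2.png

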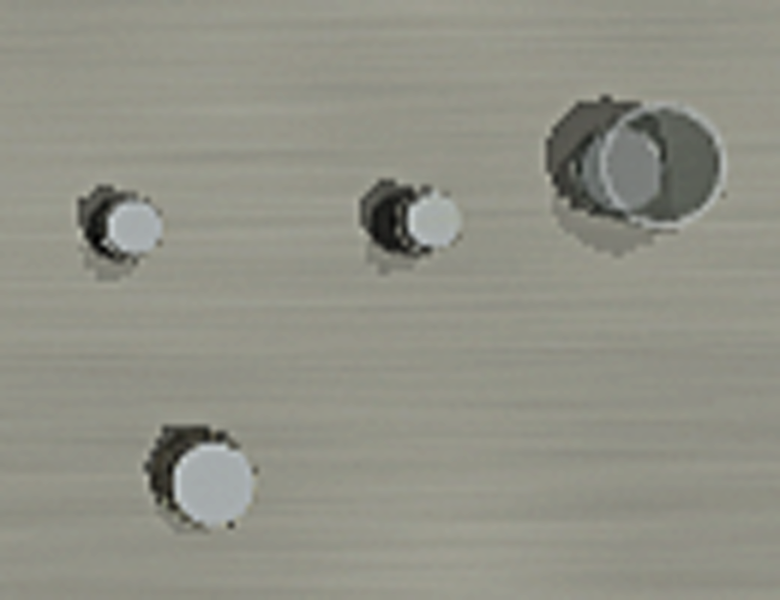

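View pics/scz1.png

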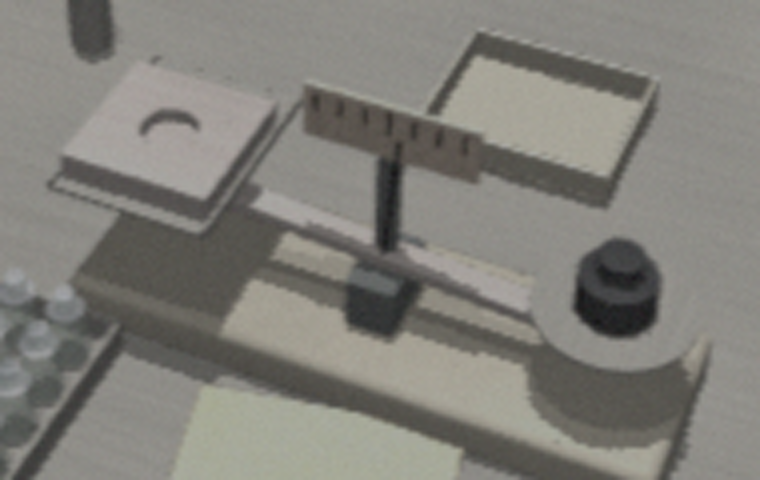

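```bash
cat > h.py <<'E'
import numpy as np,cv2
def load(n):
    d=np.load(n); return {k:d[k] for k in d.files}
def f(c): return 192/np.tan(np.radians(float(c["vertical_fov"]))/2)
def ray(c,u,v):
    T=c["extrinsics"]; d=T[:3,:3]@np.array([(u-c["cx"])/f(c),(v-c["cy"])/f(c),1]); return T[:3,3],d
def at(c,u,v,z):
    o,d=ray(c,u,v); return o+d*(z-o[2])/d[2]
def proj(c,p):
    T=c["extrinsics"]; q=T[:3,:3].T@(np.array(p)-T[:3,3]); return q[0]/q[2]*f(c)+c["cx"],q[1]/q[2]*f(c)+c["cy"]
def snap(name,tag):
    from workcell import cams
    c=cams.camera(name); cv2.imwrite(f"pics/{tag}.png",c["color"][:,:,::-1]); np.savez(f"pics/{tag}.npz",**{k:np.array(v) for k,v in c.items()}); return c
E
python3 - <<'E'
from h import *
c=load("pics/top0.npz"); s=load("pics/scene0.npz")
z1=lambda u,v:(140+u/4-.375,100+v/4-.375)
z2=lambda u,v:(290+u/6-.42,160+v/6-.42)
P={"recess":(*z1(454,126),.12),"blk1":(*z1(384,50),.12),"blk2":(*z1(523,50),.12),"blk3":(*z1(523,192),.12),"blk4":(*z1(384,192),.12),
"cpoise":(*z1(78,140),.145),
"tr1":(*z1(167,377),.025),"tr2":(*z1(347,377),.025),"tr3":(*z1(347,529),.025),"tr4":(*z1(167,529),.025),
"cA":(*z2(134,226),.08),"cB":(*z2(434,219),.08),"jar":(*z2(213,484),.06),"beaker":(*z2(663,166),.075),
"base_l":(*z1(42,238),.02),"base_r":(*z1(522,238),.02),"bottle":(330,125,.105),"bulb":(116,171,.075),"weight":(139,226,.043)}
for k,(u,v,z) in P.items():
    p=at(c,u,v,z); print(k,np.round(p,4),"scene px",np.round(proj(s,p),1))
E
python3 - <<'E'
import cv2
s=cv2.imread("pics/scene0.png")
cv2.imwrite("pics/scz2.png",cv2.resize(s[140:260,120:270],None,fx=5,fy=5,interpolation=cv2.INTER_CUBIC))
E
```

```text
recess [0.6598 0.0041 0.12  ] scene px [231.7 221.4]
blk1 [0.7125 0.0509 0.12  ] scene px [239.9 242. ]
blk2 [ 0.7108 -0.0435  0.12  ] scene px [201.9 229.5]
blk3 [ 0.6141 -0.0419  0.12  ] scene px [223.1 204.7]
blk4 [0.6157 0.0523 0.12  ] scene px [259.3 215.5]
cpoise [0.6509 0.2544 0.145 ] scene px [342.2 241.9]
tr1 [0.4952 0.2169 0.025 ] scene px [340.7 234. ]
tr2 [0.493 0.086 0.025] scene px [291.3 219.5]
tr3 [0.3829 0.0875 0.025 ] scene px [306.5 195.7]
tr4 [0.3849 0.2181 0.025 ] scene px [353.2 208.3]
cA [ 0.4785 -0.1559  0.08  ] scene px [209.9 177. ]
cB [ 0.4794 -0.2947  0.08  ] scene px [166.3 165.7]
jar [ 0.3571 -0.1927  0.06  ] scene px [219.6 157.9]
beaker [ 0.5024 -0.4025  0.075 ] scene px [130.1 162.8]
base_l [0.5985 0.3083 0.02  ] scene px [366.8 275.1]
base_r [ 0.5925 -0.0428  0.02  ] scene px [228.8 230.9]
bottle [ 0.6753 -0.2066  0.105 ] scene px [150.6 206.8]
bulb [0.5611 0.3918 0.075 ] scene px [412.5 257.5]
weight [0.4046 0.3365 0.043 ] scene px [398.5 219.4]
```

View pics/scz2.png

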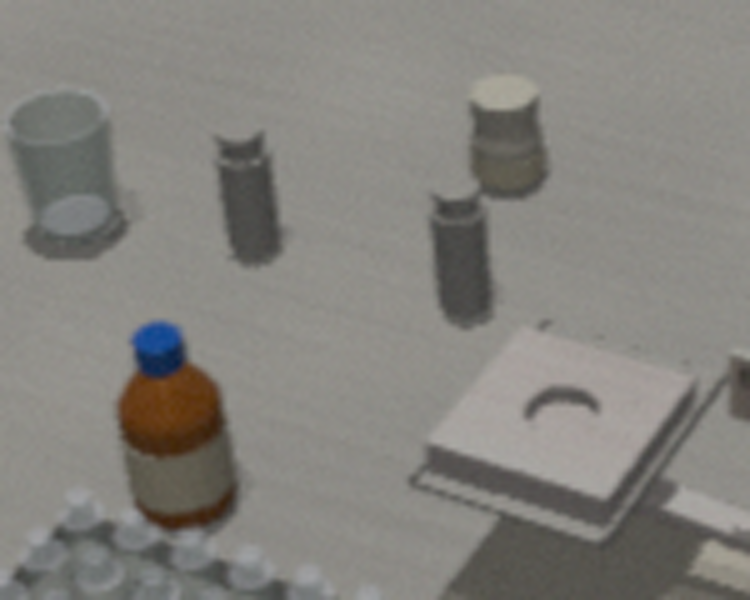

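servo_tool(motion=[[[-0.73,0.63,0,0,0,0],[-0.73,0.63,0,0,0,0],[-0.73,0.63,0,0,0,0],[-0.73,0.63,0,0,0,0],[-0.73,0.63,0,0,0,0],[-0.73,0.63,0,0,0,0],[-0.73,0.63,0,0,0,0],[-0.73,0.63,0,0,0,0]]])

```text
clock: 0.95
position: [0.3609, 0.2032, 0.4002]
ee_rot: [0.829, 0.559, -0.003, -0.0]
ft_force: [0.5, -0.0, 0.7]
grip_width: 0.997
```

```bash
cat >> h.py <<'E'
from scipy.spatial.transform import Rotation as Ro
def delta(p,yawx=None):
    """needed total shift in tool units (50mm), and turn in units of 5deg; yawx=world angle (deg) of tool x, tool z down"""
    from workcell import status
    o=status.get_obs(); R=Ro.from_quat(o["ee_rot"]); 
    print("t",round(o["clock"],2),"pos",np.round(o["position"],4),"F",np.round(o["ft_force"],2),"w",round(o["grip_width"],3),"xang",round(np.degrees(np.arctan2(*R.as_matrix()[1::-1,0])),2))
    if p is not None: print("shift units",np.round(R.inv().apply(np.array(p)-o["position"])/.05,3))
    if yawx is not None:
        a=np.radians(yawx); T=np.array([[np.cos(a),np.sin(a),0],[np.sin(a),-np.cos(a),0],[0,0,-1.]]).T
        T=np.c_[[np.cos(a),np.sin(a),0],[np.sin(a),-np.cos(a),0],[0,0,-1]]
        print("turn units",np.round(np.degrees((R.inv()*Ro.from_matrix(T)).as_rotvec())/5,3))
E
python3 -c "
from h import *
delta([.4785,-.156,.40],-1)"
```

```text
t 0.95 pos [0.3609 0.2032 0.4002] F [ 0.53 -0.04  0.72] w 0.997 xang 68.03
shift units [-5.782  4.869  0.01 ]
turn units [-8.0000e-03  6.9000e-02  1.3806e+01]
```

servo_tool(motion=[[[-0.72,0.61,0,0,0,0],[-0.72,0.61,0,0,0,0],[-0.72,0.61,0,0,0,0],[-0.72,0.61,0,0,0,0],[-0.72,0.61,0,0,0,0],[-0.72,0.61,0,0,0,0],[-0.72,0.61,0,0,0,0],[-0.72,0.61,0,0,0,0]]])

```text
clock: 1.75
position: [0.4794, -0.1722, 0.4009]
ee_rot: [0.829, 0.56, -0.0, -0.001]
ft_force: [1.4, 0.8, -0.2]
grip_width: 0.999
```

servo_tool(motion=[[[0,0,0,0,0,1],[0,0,0,0,0,1],[0,0,0,0,0,1],[0,0,0,0,0,1],[0,0,0,0,0,1],[0,0,0,0,0,1],[0,0,0,0,0,1],[0,0,0,0,0,1],[0,0,0,0,0,1],[0,0,0,0,0,1],[0,0,0,0,0,1],[0,0,0,0,0,1]]])

```text
clock: 2.95
position: [0.4781, -0.1801, 0.3987]
ee_rot: [0.999, 0.045, -0.003, 0.001]
ft_force: [-0.0, 0.7, 0.3]
grip_width: 0.999
```

servo_tool(motion=[[[0,0,0,0,0,1],[0,0,0,0,0,0.8],[0,0,0,0,0,0]]])

```text
clock: 3.25
position: [0.4778, -0.1799, 0.3982]
ee_rot: [0.999, -0.037, -0.003, 0.001]
ft_force: [-0.3, 0.2, -0.8]
grip_width: 0.997
```

```bash
python3 -c "
from h import *
c=snap('wrist','w1')
delta([.4785,-.156,.40],-1)
print(np.round(proj(c,[.4785,-.156,.08]),1))"
```

```text
t 3.3 pos [ 0.4778 -0.1799  0.3982] F [-0.28 -0.65  0.9 ] w 0.999 xang -4.15
shift units [-0.021 -0.478 -0.037]
turn units [ 0.034  0.077 -0.63 ]
[256.3 146.2]
```

View pics/w1.png

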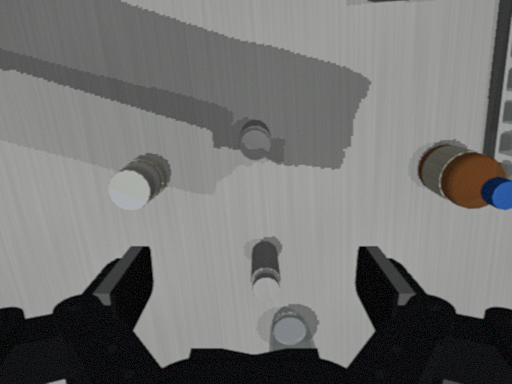

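```bash
python3 -c "
import cv2
t=cv2.imread('pics/w1.png')[110:170,225:290]
cv2.imwrite('pics/w1z.png',cv2.resize(cv2.convertScaleAbs(t,alpha=1.8),None,fx=9,fy=9,interpolation=cv2.INTER_CUBIC))"
```

```text
(no output)
```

View pics/w1z.png

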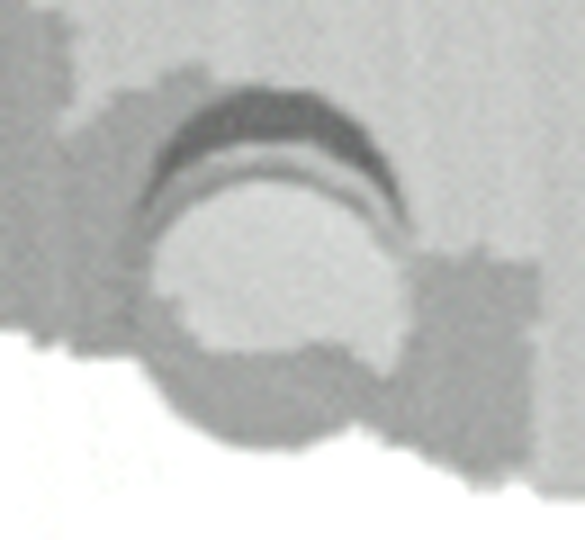

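```bash
python3 -c "
from h import *
c=load('pics/w1.npz')
p=at(c,255.4,144.3,.08);print(p); delta([p[0],p[1],.30],-1)"
```

```text
[ 0.47788545 -0.15434389  0.08      ]
t 3.3 pos [ 0.4778 -0.1799  0.3982] F [-0.28 -0.65  0.9 ] w 0.999 xang -4.15
shift units [-0.022 -0.516  1.963]
turn units [ 0.034  0.077 -0.63 ]
```

servo_tool(motion=[[[-0.02,-0.5,0,0.03,0.08,-0.63],[0,0,0.6,0,0,0],[0,0,0.6,0,0,0],[0,0,0.6,0,0,0],[0,0,0,0,0,0]]])

```text
clock: 3.8
position: [0.479, -0.1538, 0.3062]
ee_rot: [1.0, -0.001, 0.002, -0.0]
ft_force: [0.5, -0.4, -0.2]
grip_width: 1.002
```

```bash
python3 -c "
from h import *
delta([.478,-.155,.205],-1)
c=snap('wrist','w2')"
```

```text
t 3.8 pos [ 0.479  -0.1538  0.3062] F [ 0.53 -0.41 -0.18] w 1.002 xang -0.15
shift units [-0.027  0.025  2.025]
turn units [-0.005 -0.038  0.171]
```

View pics/w2.png

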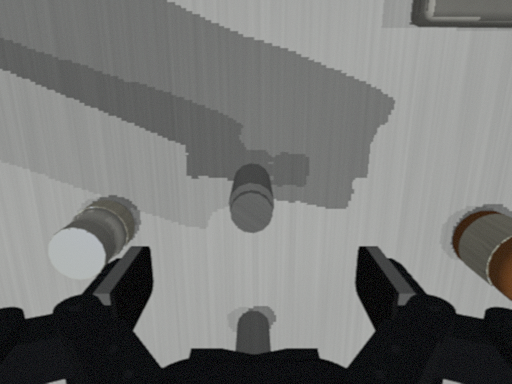

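servo_tool(motion=[[[-0.03,0.02,0.5,0,-0.04,0.17],[0,0,0.5,0,0,0],[0,0,0.5,0,0,0],[0,0,0.5,0,0,0],[0,0,0,0,0,0]]])

```text
clock: 4.35
position: [0.4835, -0.156, 0.2144]
ee_rot: [1.0, -0.006, 0.007, -0.0]
ft_force: [-0.3, 0.9, 0.5]
grip_width: 1.003
```

servo_tool(motion=[[[0,0,0,0,0,0],[0,0,0,0,0,0],[0,0,0,0,0,0],[0,0,0,0,0,0],[0,0,0,0,0,0],[0,0,0,0,0,0]]], jaw=255, force=35)

```text
clock: 4.95
position: [0.486, -0.1568, 0.2215]
ee_rot: [1.0, -0.005, 0.011, -0.001]
ft_force: [0.4, -0.1, -2.1]
grip_width: 0.348
```

```bash
python3 -c "
from h import *
delta([.478,-.155,.205],-1)
c=snap('wrist','w3')"
```

```text
t 4.95 pos [ 0.486  -0.1568  0.2215] F [ 0.36 -0.07 -2.09] w 0.348 xang -0.58
shift units [-0.168 -0.035  0.326]
turn units [-0.014 -0.255  0.084]
```

View pics/w3.png

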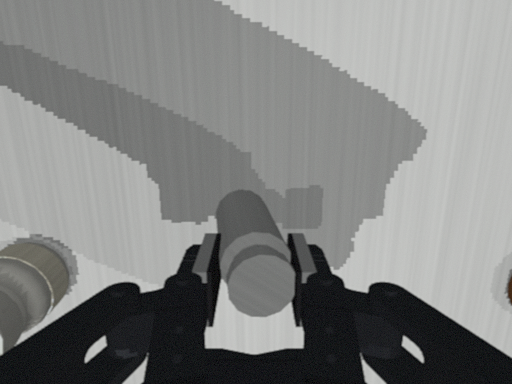

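servo_tool(motion=[[[0,0,-0.6,0,-0.25,0],[0,0,-0.7,0,0,0],[0,0,-0.7,0,0,0],[0,0,-0.7,0,0,0],[0,0,-0.7,0,0,0],[0,0,0,0,0,0],[0,0,0,0,0,0]]])

```text
clock: 5.7
position: [0.4846, -0.1567, 0.396]
ee_rot: [1.0, -0.005, -0.002, -0.0]
ft_force: [-0.1, -0.5, -2.7]
grip_width: 0.345
```

```bash
python3 -c "
from h import *
delta([.66,.004,.385],-1)
from workcell import status,cams
for i in range(6):
  c=snap('wrist','w4'); o=status.get_obs(); print(np.round(o['ft_force'],2),np.round(o['position'],4))
"
```

```text
t 5.7 pos [ 0.4846 -0.1567  0.396 ] F [-0.06 -0.52 -2.68] w 0.345 xang -0.62
shift units [ 3.474 -3.251  0.207]
turn units [-0.007  0.05   0.076]
[ 0.41 -0.47 -0.65] [ 0.4847 -0.1568  0.3961]
[ 0.64  0.53 -2.46] [ 0.4845 -0.1568  0.3955]
[-0.18  0.03 -2.52] [ 0.4844 -0.1567  0.3951]
[-0.25  0.03 -1.29] [ 0.4844 -0.1567  0.395 ]
[ 0.02 -0.58 -2.39] [ 0.4844 -0.1567  0.395 ]
[-0.39  0.13 -0.41] [ 0.4845 -0.1567  0.3952]
```

View pics/w4.png

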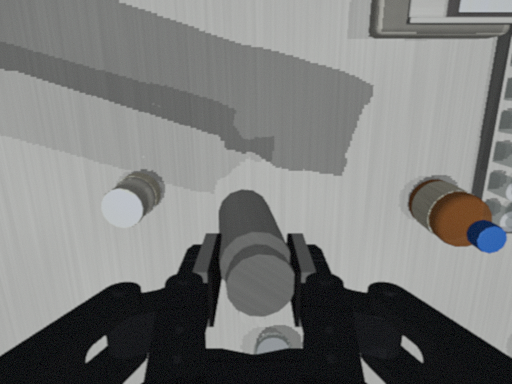

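Run:
```python
from h import *
c=load('pics/w4.npz')
im=cv2.imread('pics/w4.png')
R=c["extrinsics"]; print(np.round(R,3))
# model upright cart at tcp xy
def draw(c,foot,axis,im):
    out=im.copy()
    axis=np.array(axis)/np.linalg.norm(axis)
    e1=np.cross(axis,[0,1,0]);e1/=np.linalg.norm(e1);e2=np.cross(axis,e1)
    for h,r in [(0,.013),(.002,.015),(.064,.015),(.08,.013)]:
        pts=np.array([proj(c,np.array(foot)+h*axis+r*(np.cos(t)*e1+np.sin(t)*e2)) for t in np.linspace(0,2*np.pi,60)])
        cv2.polylines(out,[np.round(pts*8).astype(int)],True,(0,0,255),1,shift=3)
    return out
o=draw(c,[.4845,-.1567,.395-.217],[0,0,1],im)
cv2.imwrite('pics/w4d.png',cv2.resize(o[170:330,170:350],None,fx=4,fy=4,interpolation=cv2.INTER_CUBIC))
```

```text
[[ 1.    -0.008 -0.01   0.484]
 [-0.01  -0.96  -0.279 -0.086]
 [-0.007  0.279 -0.96   0.365]
 [ 0.     0.     0.     1.   ]]
```

View pics/w4d.png

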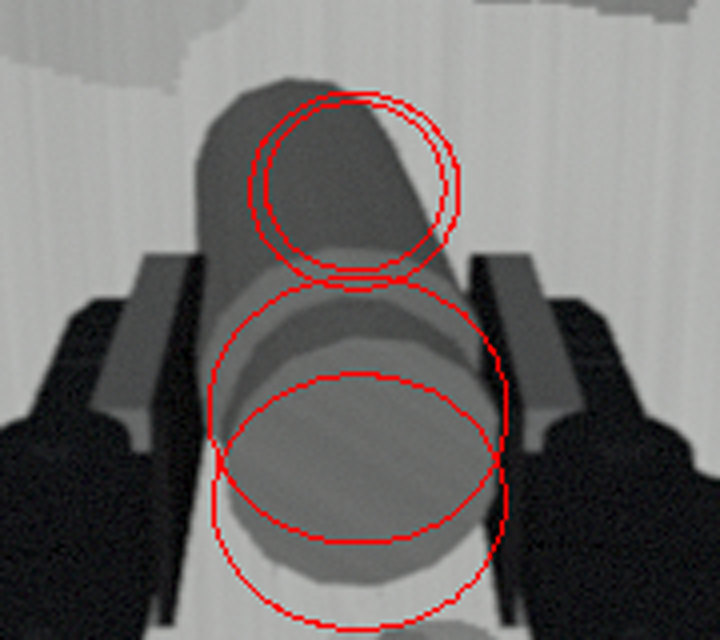

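Run:
```python
from h import *
from scipy.optimize import least_squares
c=load('pics/w4.npz')
exec(open('/dev/stdin').read()) if 0 else None
o,d=ray(c,260.4,284.6); print("cap",o+d*(f(c)*.026/67.5))
# silhouette marks (zoom px)-> fit foot pos and tilt
z=lambda u,v:(170+u/4-.375,170+v/4-.375)
def circ(foot,ax,h,r):
    e1=np.cross(ax,[0,1,0]);e1/=np.linalg.norm(e1);e2=np.cross(ax,e1)
    return np.array([proj(c,foot+h*ax+r*(np.cos(t)*e1+np.sin(t)*e2)) for t in np.linspace(0,2*np.pi,120)])
def res(p):
    ax=np.array([p[3],p[4],1]);ax/=np.linalg.norm(ax);foot=p[:3]
    cap=circ(foot,ax,.08,.013); ft=np.vstack([circ(foot,ax,0.002,.015)]); sh=circ(foot,ax,.064,.015)
    return [cap[:,0].min()-z(228,0)[0],cap[:,0].max()-z(498,0)[0],cap[:,1].min()-z(0,337)[1],cap[:,1].max()-z(0,585)[1],
     ft[:,1].min()-z(0,78)[1],ft[:,0].min()-z(196,0)[0],sh[:,1].min()-z(0,248)[1]]
r=least_squares(res,[.4845,-.1567,.17,0,0]);print(np.round(r.x,4),np.round(r.fun,2), np.degrees(r.x[3:]))
```

```text
cap [ 0.48497734 -0.15812634  0.24823766]
[ 0.4759 -0.1564  0.1717  0.1156 -0.0044] [-0.56  0.6   0.35 -0.56  0.13 -0.04  0.11] [ 6.62504613 -0.25113732]
```

servo_tool(motion=[[[0,0,0.7,0,0,0],[0,0,0.7,0,0,0],[0,0,0.7,0,0,0],[0,0,0.7,0,0,0],[0,0,0.3,0,0,0],[0,0,0,0,0,0],[0,0,0,0,0,0]]])

```text
clock: 6.7
position: [0.4827, -0.1567, 0.2322]
ee_rot: [1.0, -0.006, -0.005, 0.001]
ft_force: [-0.5, -0.7, -2.0]
grip_width: 0.341
```

```bash
python3 -c "
from h import *
delta([.4845,-.156,.226],-1)"
```

```text
t 6.7 pos [ 0.4827 -0.1567  0.2322] F [-0.52 -0.66 -2.03] w 0.341 xang -0.68
shift units [ 0.037 -0.015  0.124]
turn units [0.023 0.121 0.063]
```

servo_tool(motion=[[[0.03,0,0.12,0,0.12,0],[0,0,0,0,0,0]]])

```text
clock: 6.9
position: [0.4849, -0.1568, 0.2273]
ee_rot: [1.0, -0.006, 0.002, 0.001]
ft_force: [-0.3, -0.2, -1.5]
grip_width: 0.34
```

servo_tool(motion=[[[0,0,0,0,0,0],[0,0,0,0,0,0],[0,0,0,0,0,0],[0,0,0,0,0,0],[0,0,0,0,0,0]]], jaw=100)

```text
clock: 7.4
position: [0.4861, -0.1571, 0.2297]
ee_rot: [1.0, -0.006, 0.004, 0.001]
ft_force: [-0.7, 0.5, -0.1]
grip_width: 0.609
```

```bash
python3 -c "
from h import *
delta([.478,-.155,.200],-1)
c=snap('wrist','w5')"
```

```text
t 7.4 pos [ 0.4861 -0.1571  0.2297] F [-0.71  0.45 -0.09] w 0.609 xang -0.65
shift units [-0.168 -0.041  0.594]
turn units [ 0.017 -0.093  0.069]
```

View pics/w5.png

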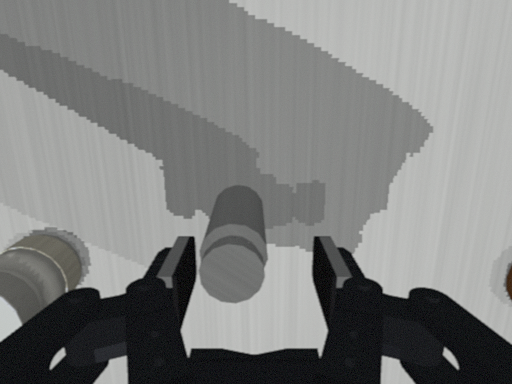

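Run:
```python
from h import *
c=load('pics/w5.npz'); print(at(c,232,270,.08))
im=cv2.imread('pics/w5.png')
def circ(foot,h,r):
    return np.array([proj(c,np.array(foot)+[r*np.cos(t),r*np.sin(t),h]) for t in np.linspace(0,2*np.pi,60)])
p=at(c,232,270,.08); ft=[p[0],p[1],0]
for h,r in [(.002,.015),(.064,.015),(.08,.013)]:
    cv2.polylines(im,[np.round(circ(ft,h,r)*8).astype(int)],True,(0,0,255),1,shift=3)
cv2.imwrite('pics/w5d.png',cv2.resize(im[170:320,160:310],None,fx=4,fy=4))
```

```text
[ 0.47790797 -0.15400112  0.08      ]
```

View pics/w5d.png

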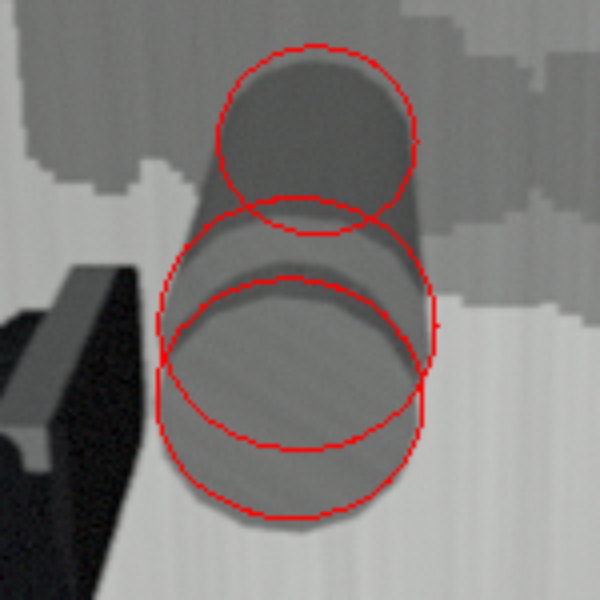

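servo_tool(motion=[[[-0.15,-0.03,0,0,-0.1,0.07],[0,0,0.3,0,0,0],[0,0,0.3,0,0,0]]])

```text
clock: 7.75
position: [0.4785, -0.1554, 0.1995]
ee_rot: [1.0, -0.009, 0.001, 0.001]
ft_force: [-0.2, 0.0, -0.5]
grip_width: 0.611
```

```bash
python3 -c "
from h import *
delta([.4785,-.1555,.200],-1)"
```

```text
t 7.75 pos [ 0.4785 -0.1554  0.1995] F [-0.24  0.01 -0.51] w 0.611 xang -1.03
shift units [ 0.     0.001 -0.009]
turn units [ 0.013 -0.019 -0.005]
```

servo_tool(motion=[[[0,0,0,0,0,0],[0,0,0,0,0,0],[0,0,0,0,0,0],[0,0,0,0,0,0]]], jaw=255, force=40)

```text
clock: 8.15
position: [0.4778, -0.1554, 0.1973]
ee_rot: [1.0, -0.009, -0.002, 0.001]
ft_force: [-0.3, 1.1, -1.4]
grip_width: 0.342
```

```bash
python3 -c "
from h import *
delta([.4785,-.1555,.200],-1)
c=snap('wrist','w6')"
```

```text
t 8.15 pos [ 0.4778 -0.1554  0.1973] F [-0.27  1.1  -1.41] w 0.342 xang -1.06
shift units [ 0.015  0.002 -0.054]
turn units [ 0.012  0.034 -0.012]
```

View pics/w6.png

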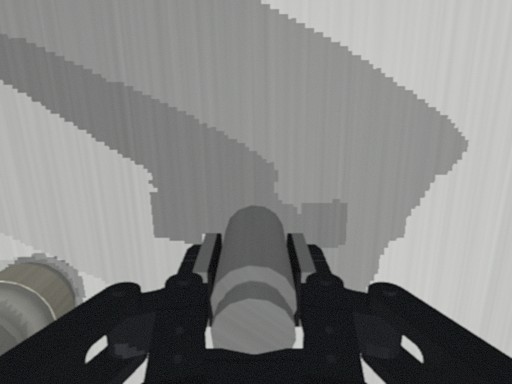

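servo_tool(motion=[[[0,0,-0.66,0,0,0],[0,0,-0.66,0,0,0],[0,0,-0.66,0,0,0],[0,0,-0.66,0,0,0],[0,0,-0.66,0,0,0],[0.6,-0.52,0,0,0,0],[0.6,-0.52,0,0,0,0],[0.6,-0.52,0,0,0,0],[0.6,-0.52,0,0,0,0],[0.6,-0.52,0,0,0,0],[0.6,-0.52,0,0,0,0],[0,0,0,0,0,0]]])

```text
clock: 9.4
position: [0.667, 0.0012, 0.3671]
ee_rot: [1.0, -0.011, -0.001, -0.001]
ft_force: [-0.7, -0.3, -2.0]
grip_width: 0.339
```

```bash
python3 -c "
from h import *
delta([.66,.004,.335],-1)
c=snap('wrist','w7');snap('scene','s7');snap('top','t7')"
```

```text
t 9.4 pos [0.667  0.0012 0.3671] F [-0.71 -0.34 -2.  ] w 0.339 xang -1.28
shift units [-0.14  -0.05   0.643]
turn units [-0.031  0.026 -0.056]
```

View pics/w7.png

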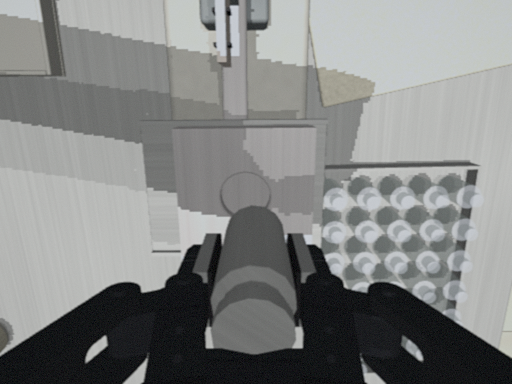

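View pics/s7.png

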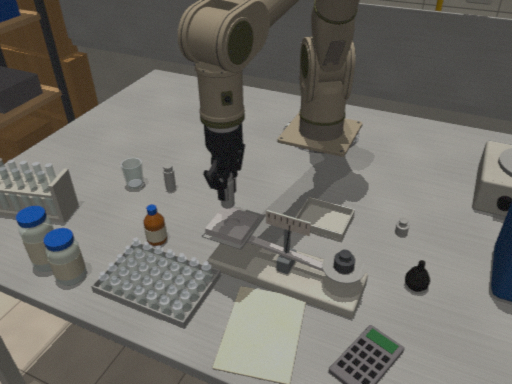

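Run:
```python
from h import *
im=cv2.imread('pics/w7.png')
cv2.imwrite('pics/w7z.png',cv2.resize(cv2.convertScaleAbs(im[110:250,140:340],alpha=1.3),None,fx=4,fy=4,interpolation=cv2.INTER_CUBIC))
c=load('pics/w7.npz')
for u,v in [(246,193),(175,126),(318,126),(142,121),(327,121)]: print((u,v),at(c,u,v,.12))
```

```text
(246, 193) [0.66040698 0.00721974 0.12      ]
(175, 126) [0.61719856 0.0518647  0.12      ]
(318, 126) [0.70660893 0.04997926 0.12      ]
(142, 121) [0.59688052 0.05537337 0.12      ]
(327, 121) [0.71211453 0.05293906 0.12      ]
```

View pics/w7z.png

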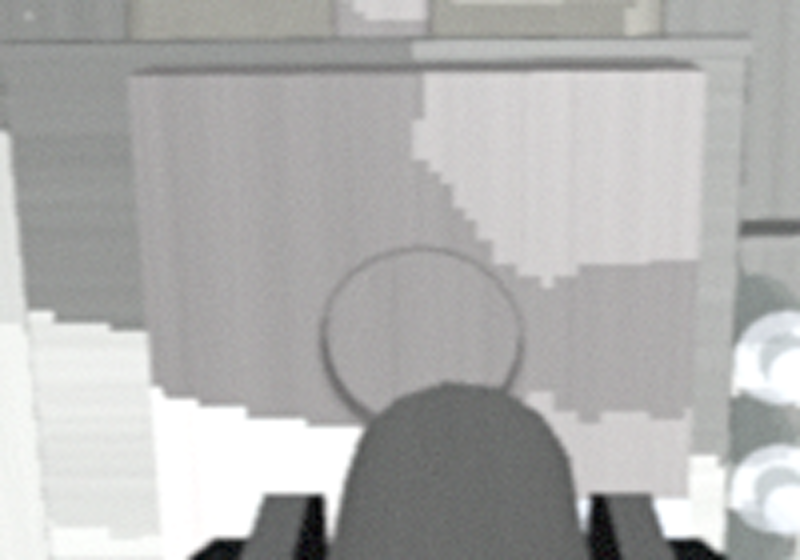

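Run:
```python
from h import *
c=load('pics/w7.npz'); im=cv2.imread('pics/w7.png')
def circ(foot,h,r):
    return np.array([proj(c,np.array(foot)+[r*np.cos(t),r*np.sin(t),h]) for t in np.linspace(0,2*np.pi,60)])
ft=[.667,.0012,.3671-.1973]
for h,r in [(.002,.015),(.064,.015),(.08,.013)]:
    cv2.polylines(im,[np.round(circ(ft,h,r)*8).astype(int)],True,(0,0,255),1,shift=3)
cv2.polylines(im,[np.round(circ([.66,.0065,.12],0,.0165)*8).astype(int)],True,(0,255,0),1,shift=3)
cv2.imwrite('pics/w7d.png',cv2.resize(im[150:360,170:340],None,fx=4,fy=4)[:800])
```

```text
(no output)
```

View pics/w7d.png

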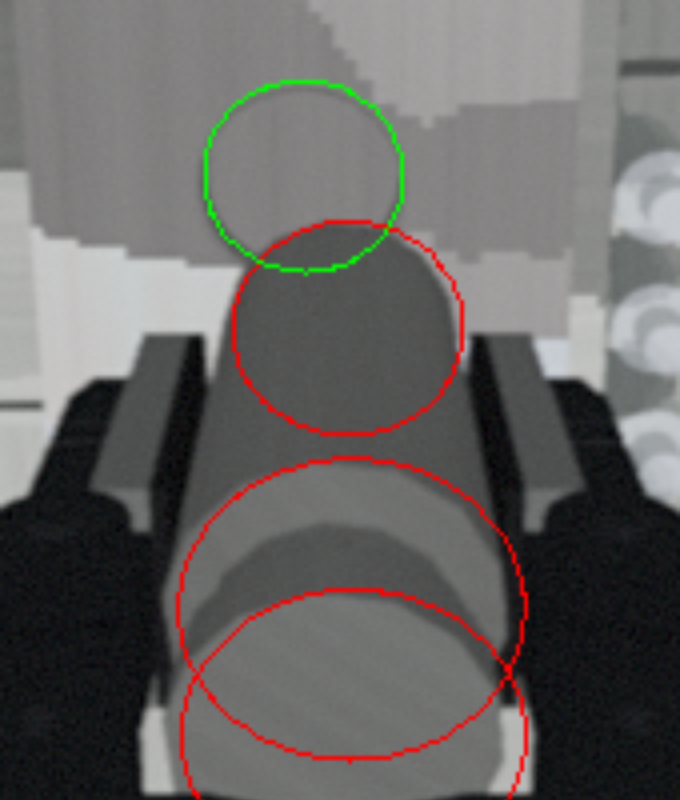

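servo_tool(motion=[[[-0.11,-0.1,0.2,0,0,-0.05],[0,0,0.3,0,0,0],[0,0,0.3,0,0,0],[0,0,0,0,0,0]]])

```text
clock: 9.95
position: [0.6559, -0.0027, 0.3256]
ee_rot: [1.0, -0.015, -0.001, -0.001]
ft_force: [0.6, 0.4, -1.6]
grip_width: 0.338
```

```bash
python3 -c "
from h import *
delta([.6612,.0065,.318],-1.2)"
```

```text
t 9.95 pos [ 0.6559 -0.0027  0.3256] F [ 0.56  0.44 -1.56] w 0.338 xang -1.71
shift units [ 0.1   -0.187  0.152]
turn units [-0.022  0.028 -0.101]
```

servo_tool(motion=[[[0.1,-0.19,0,0,0,-0.1],[0,0,0,0,0,0]]])

```text
clock: 10.15
position: [0.6614, 0.0072, 0.3252]
ee_rot: [1.0, -0.01, -0.001, -0.001]
ft_force: [0.5, -0.1, -2.8]
grip_width: 0.342
```

```bash
python3 -c "
from h import *
delta([.6612,.0065,.318],-1.2)
snap('wrist','w8')"
```

```text
t 10.15 pos [0.6614 0.0072 0.3252] F [ 0.54 -0.11 -2.82] w 0.342 xang -1.2
shift units [-0.002  0.014  0.145]
turn units [-0.026  0.035  0.001]
```

View pics/w8.png

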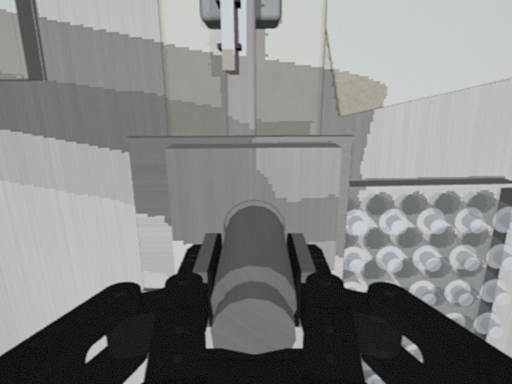

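servo_tool(motion=[[[0,0.01,0.12,0,0,0],[0,0,0.1,0,0,0],[0,0,0,0,0,0]]])

```text
clock: 10.5
position: [0.6614, 0.0051, 0.3145]
ee_rot: [1.0, -0.011, -0.001, -0.001]
ft_force: [-0.2, -0.7, -0.8]
grip_width: 0.338
```

```bash
python3 -c "
from h import *
delta([.6612,.0065,.310],-1.2)
snap('wrist','w9')"
```

```text
t 10.5 pos [0.6614 0.0051 0.3145] F [-0.2  -0.73 -0.82] w 0.338 xang -1.28
shift units [-0.005 -0.028  0.089]
turn units [-0.012  0.015 -0.017]
```

View pics/w9.png

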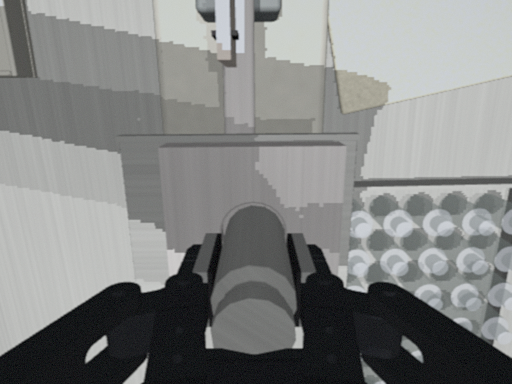

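servo_tool(motion=[[[0,-0.03,0.06,0,0,0],[0,0,0.06,0,0,0],[0,0,0,0,0,0]]])

```text
clock: 10.85
position: [0.6616, 0.006, 0.3088]
ee_rot: [1.0, -0.012, -0.0, -0.0]
ft_force: [0.5, -0.4, -0.8]
grip_width: 0.342
```

```bash
python3 -c "
from h import *
snap('wrist','w10');snap('scene','s10')
delta([.6612,.0065,.308],-1.2)
import cv2
a=cv2.imread('pics/w10.png')[120:260,100:380];cv2.imwrite('pics/w10z.png',cv2.resize(a,None,fx=2.8,fy=2.8))
a=cv2.imread('pics/s10.png')[170:300,180:380];cv2.imwrite('pics/s10z.png',cv2.resize(a,None,fx=4,fy=4))"
```

```text
t 10.95 pos [0.6616 0.006  0.309 ] F [-0.74 -1.23 -1.77] w 0.34 xang -1.33
shift units [-0.008 -0.01   0.02 ]
turn units [-0.007  0.004 -0.026]
```

View pics/w10z.png

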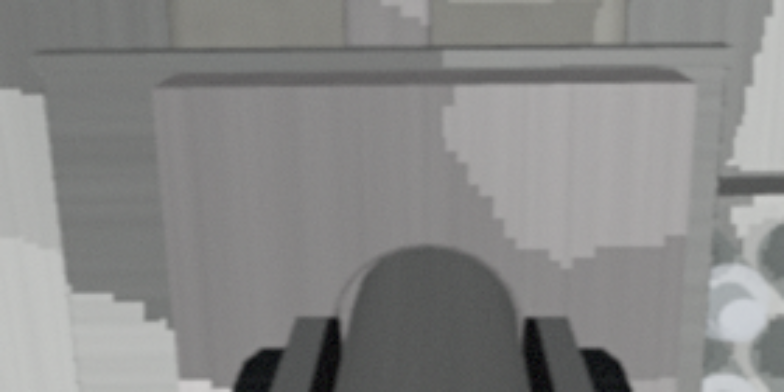

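View pics/s10z.png

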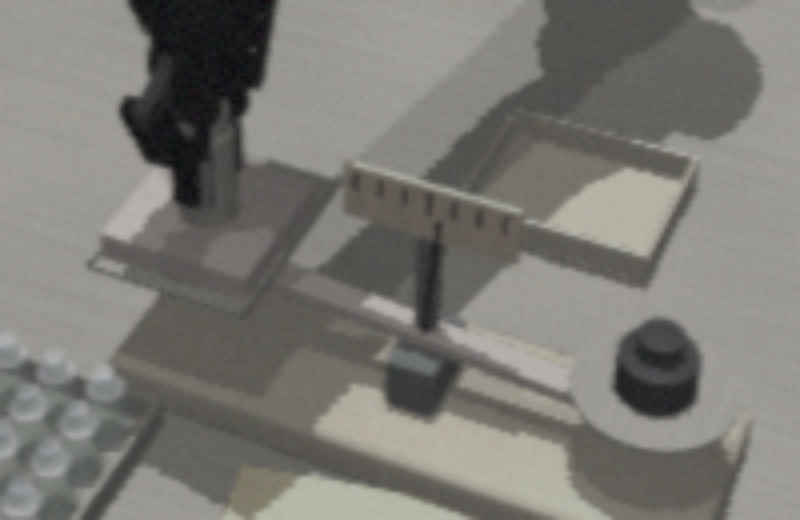

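servo_tool(motion=[[[-0.01,0,0.05,0,0,0],[0,0,0.03,0,0,0],[0,0,0,0,0,0]]])

```text
clock: 11.25
position: [0.6613, 0.0058, 0.3055]
ee_rot: [1.0, -0.012, 0.001, -0.0]
ft_force: [-0.4, -0.1, 0.2]
grip_width: 0.342
```

```bash
python3 -c "
from h import *
from workcell import status
F=[]
for i in range(4): snap('wrist','w11');F.append(status.get_obs()['ft_force'])
print(np.mean(F,0))
c=snap('scene','s11')
delta([.6612,.0065,.306],-1.2)
import cv2
a=cv2.imread('pics/w11.png')[120:260,100:380];cv2.imwrite('pics/w11z.png',cv2.resize(a,None,fx=2.8,fy=2.8))
A=cv2.imread('pics/scene0.png')[190:260,190:290];B=cv2.imread('pics/s11.png')[190:260,190:290];cv2.imwrite('pics/s11z.png',cv2.resize(np.hstack([A,B]),None,fx=4,fy=4,interpolation=cv2.INTER_CUBIC))"
```

```text
[-0.70619628 -0.77389296  0.56282434]
t 11.5 pos [0.6613 0.0058 0.3056] F [-1.2  -1.37 -0.2 ] w 0.338 xang -1.33
shift units [-0.002 -0.013 -0.008]
turn units [-0.007 -0.012 -0.026]
```

View pics/w11z.png

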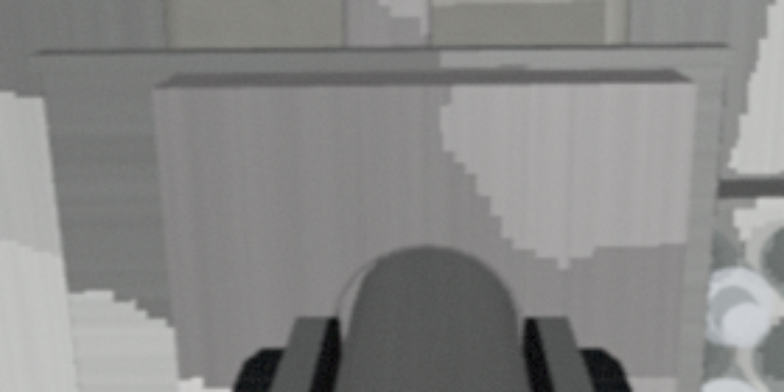

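View pics/s11z.png

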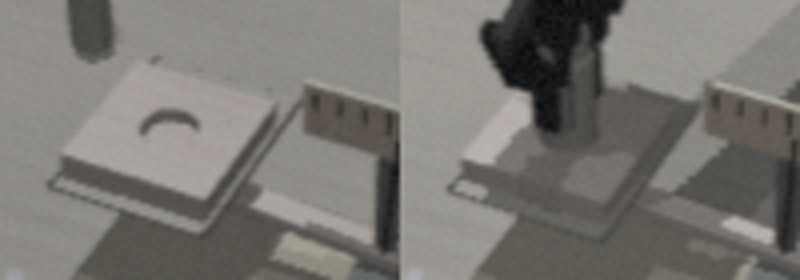

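```bash
python3 - <<'E'
from h import *
for n,cor in (('w8',None),('w11',[(157,86),(692,83)])):
    c=load(f'pics/{n}.npz'); print(n,np.round(c['extrinsics'][:3,3],4))
    if cor:
        px=[(100+u/2.8-.3,120+v/2.8-.3) for u,v in cor]
    else: px=[(166,147),(344,147)]
    for z in (.105,.108,.111,.114,.117,.12):
        a,b=[at(c,*p,z) for p in px]; print(z,np.linalg.norm(a-b),(a+b)/2)
E
python3 -c "
import cv2
a=cv2.imread('pics/w8.png')[130:250,150:360];cv2.imwrite('pics/w8z.png',cv2.resize(a,None,fx=3.7,fy=3.7))
a=cv2.imread('pics/w11.png')[190:260,200:310];cv2.imwrite('pics/w11y.png',cv2.convertScaleAbs(cv2.resize(a,None,fx=7,fy=7,interpolation=cv2.INTER_CUBIC),alpha=1.5))"
```

```text
w8 [0.6618 0.0779 0.2955]
0.105 0.0991755708049243 [0.6611101  0.04774106 0.105     ]
0.108 0.09761354103807747 [0.66112024 0.04821685 0.108     ]
0.111 0.09605151127123052 [0.66113039 0.04869264 0.111     ]
0.114 0.09448948150438369 [0.66114053 0.04916843 0.114     ]
0.117 0.09292745173753662 [0.66115067 0.04964422 0.117     ]
0.12 0.09136542197068978 [0.66116081 0.05012001 0.12      ]
w11 [0.662  0.0765 0.2757]
0.105 0.09568275600838413 [0.66020646 0.047724   0.105     ]
0.108 0.09400158369164041 [0.66023803 0.04822994 0.108     ]
0.111 0.0923204113748966 [0.6602696  0.04873589 0.111     ]
0.114 0.09063923905815276 [0.66030116 0.04924184 0.114     ]
0.117 0.08895806674140906 [0.66033273 0.04974778 0.117     ]
0.12 0.08727689442466523 [0.6603643  0.05025373 0.12      ]
```

View pics/w8z.png

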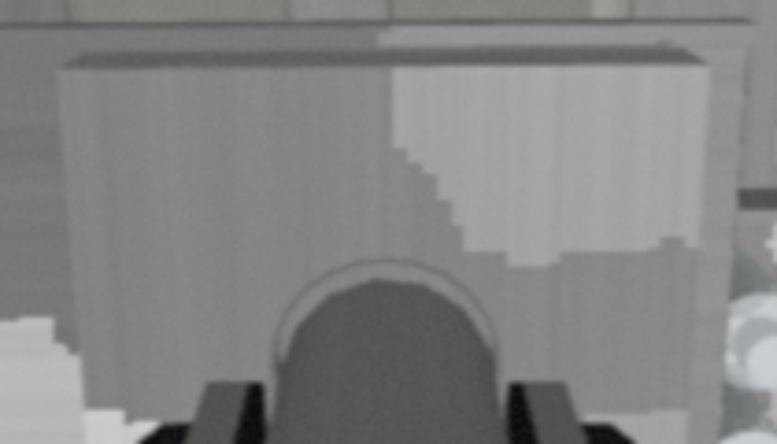

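View pics/w11y.png

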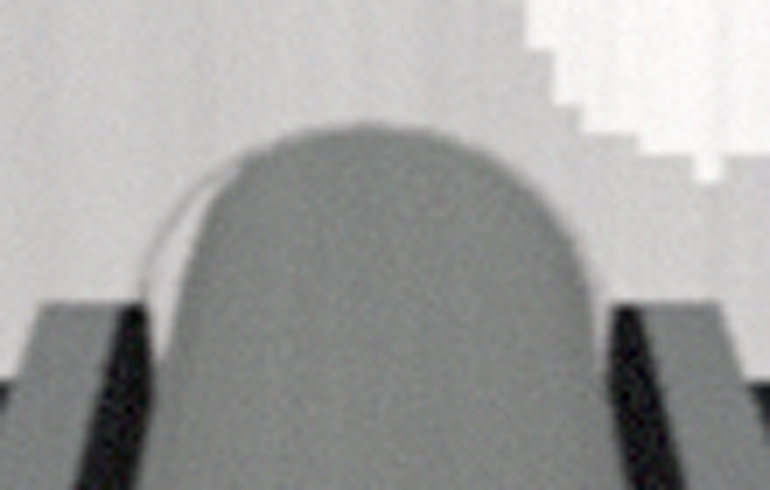

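Run:
```python
from h import *
# subpixel left/right block edges using a band of rows below far edge
rows=[]
for n in ('w8','w9','w10','w11'):
    im=cv2.imread(f'pics/{n}.png')[132:200,110:370]
    rows.append(cv2.resize(im,None,fx=3,fy=2,interpolation=cv2.INTER_CUBIC))
cv2.imwrite('pics/cmp.png',np.vstack(rows)[:600])
```

```text
(no output)
```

View pics/cmp.png

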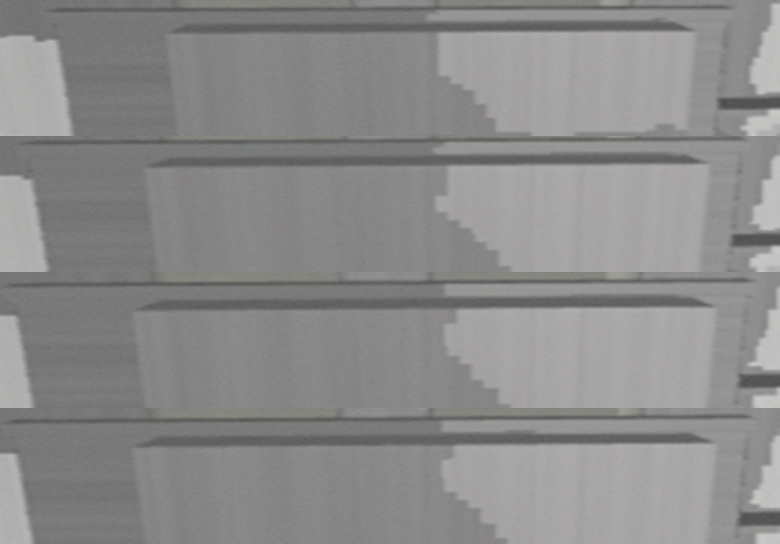

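servo_tool(motion=[[[0,0,0,0,0,0],[0,0,0,0,0,0],[0,0,0,0,0,0],[0,0,0,0,0,0],[0,0,0,0,0,0],[0,0,0,0,0,0]]], jaw=110)

```text
clock: 12.1
position: [0.6615, 0.0064, 0.3056]
ee_rot: [1.0, -0.011, 0.001, -0.001]
ft_force: [-0.1, 0.2, 0.4]
grip_width: 0.569
```

servo_tool(motion=[[[0,0,0,0,0,0],[0,0,0,0,0,0],[0,0,0,0,0,0],[0,0,0,0,0,0],[0,0,0,0,0,0],[0,0,0,0,0,0],[0,0,0,0,0,0],[0,0,0,0,0,0]]])

```text
clock: 12.9
position: [0.6615, 0.0065, 0.3056]
ee_rot: [1.0, -0.011, 0.001, -0.001]
ft_force: [0.0, -0.5, 0.3]
grip_width: 0.569
```

```bash
python3 -c "
from h import *
snap('wrist','w12')
c=snap('scene','s12')
delta([.6612,.0065,.306],-1.2)
A=cv2.imread('pics/scene0.png')[190:260,190:290];B=cv2.imread('pics/s12.png')[190:260,190:290];cv2.imwrite('pics/s12z.png',cv2.resize(np.hstack([A,B]),None,fx=4,fy=4,interpolation=cv2.INTER_CUBIC))"
```

```text
t 13.0 pos [0.6615 0.0064 0.3056] F [ 0.14 -0.25  0.19] w 0.57 xang -1.3
shift units [-0.006 -0.001 -0.007]
turn units [-0.015 -0.018 -0.02 ]
```

View pics/w12.png

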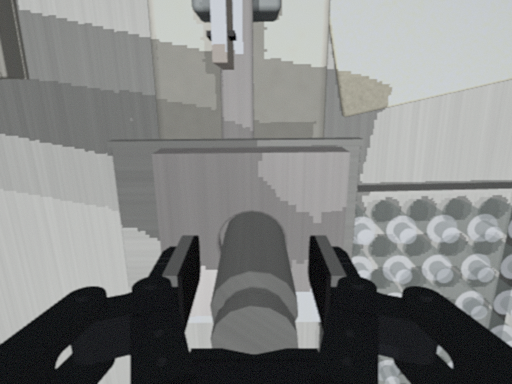

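View pics/s12z.png

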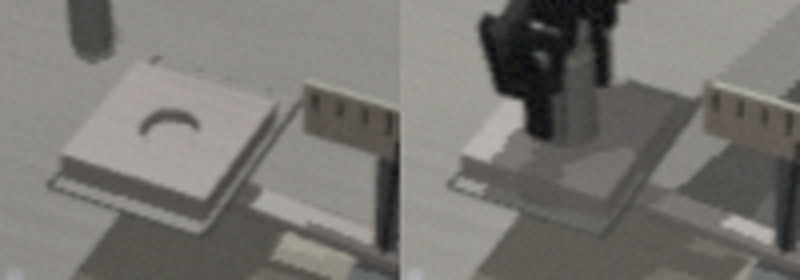

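Run:
```python
from h import *
c=load('pics/w12.npz')
outs=[]
for zf,zb in ((.111,.12),(.120,.12)):
    im=cv2.imread('pics/w12.png')
    for h,r in [(.064,.015),(.08,.013)]:
        pts=np.array([proj(c,[.6602+r*np.cos(t),.0060+r*np.sin(t),zf+h]) for t in np.linspace(0,2*np.pi,60)])
        cv2.polylines(im,[np.round(pts*8).astype(int)],True,(0,0,255),1,shift=3)
    pts=np.array([proj(c,[.660+.0165*np.cos(t),.0060+.0165*np.sin(t),zb]) for t in np.linspace(0,2*np.pi,60)])
    cv2.polylines(im,[np.round(pts*8).astype(int)],True,(0,255,0),1,shift=3)
    outs.append(im[190:384,190:320])
cv2.imwrite('pics/w12d.png',cv2.resize(np.hstack(outs),None,fx=3,fy=3))
```

```text
(no output)
```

View pics/w12d.png

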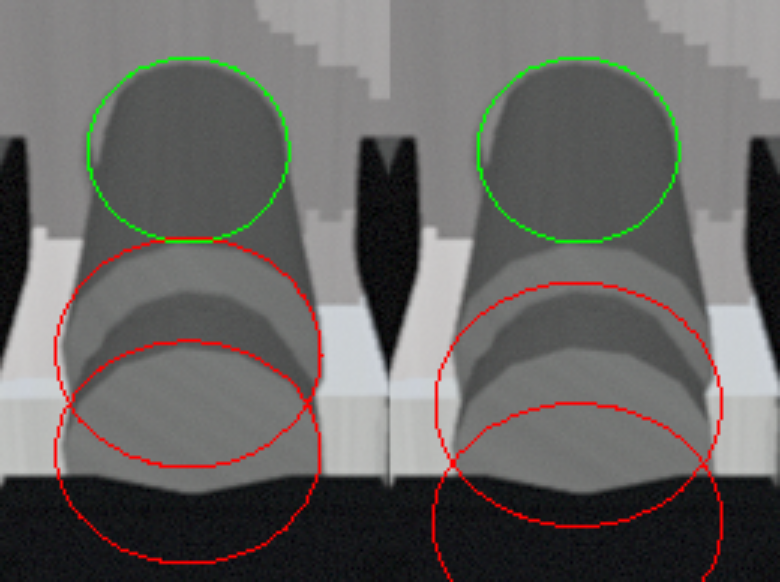

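servo_tool(motion=[[[0,0,0,0,0,0],[0,0,0,0,0,0],[0,0,0,0,0,0],[0,0,0,0,0,0]]], jaw=255)

```text
clock: 13.4
position: [0.6615, 0.0064, 0.3058]
ee_rot: [1.0, -0.011, 0.001, -0.001]
ft_force: [-0.1, -0.3, -0.1]
grip_width: 0.342
```

servo_tool(motion=[[[0,0,-0.3,0,0,0],[0,0,-0.5,0,0,0],[0,0,-0.5,0,0,0],[0,0,0,0,0,0]]])

```text
clock: 13.8
position: [0.661, 0.0062, 0.3747]
ee_rot: [1.0, -0.012, -0.0, -0.0]
ft_force: [0.3, -0.5, -0.4]
grip_width: 0.343
```

```bash
python3 -c "
from h import *
snap('wrist','w13')
delta([.439,.152,.37],-1.2)"
```

```text
t 13.85 pos [0.6607 0.0064 0.3729] F [-0.36 -0.12 -1.42] w 0.34 xang -1.32
shift units [-4.5   -2.809  0.069]
turn units [-0.008  0.023 -0.024]
```

View pics/w13.png

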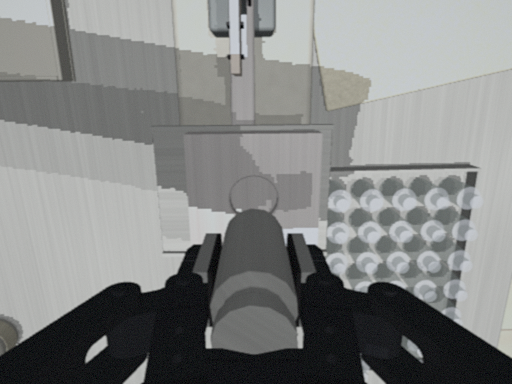

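servo_tool(motion=[[[-0.75,-0.47,0,0,0,0],[-0.75,-0.47,0,0,0,0],[-0.75,-0.47,0,0,0,0],[-0.75,-0.47,0,0,0,0],[-0.75,-0.47,0,0,0,0],[-0.75,-0.47,0,0,0,0],[0,0,0,0,0,0],[0,0,0,0,0,0]]])

```text
clock: 14.65
position: [0.4284, 0.1566, 0.366]
ee_rot: [1.0, -0.01, -0.005, 0.003]
ft_force: [0.8, -0.8, -1.9]
grip_width: 0.341
```

```bash
python3 -c "
from h import *
c=snap('wrist','w14')
delta([.439,.152,.22],-1.2)"
```

```text
t 14.7 pos [0.4286 0.1566 0.3659] F [ 0.22  1.43 -2.05] w 0.342 xang -1.23
shift units [0.241 0.068 2.916]
turn units [ 0.073  0.12  -0.006]
```

View pics/w14.png

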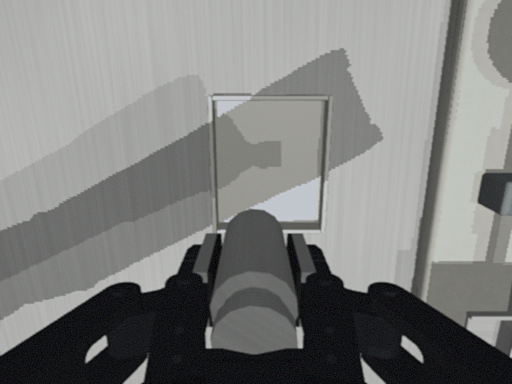

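```bash
python3 -c "
from h import *
c=load('pics/w14.npz')
for p in [(210,96),(329,96),(213,224),(322,224)]: print(at(c,*p,.025))"
```

```text
[0.38692793 0.22074265 0.025     ]
[0.49070851 0.21869637 0.025     ]
[0.38307969 0.10048541 0.025     ]
[0.48898576 0.09882084 0.025     ]
```

servo_tool(motion=[[[0.22,0.07,0.2,0.07,0.12,0],[0,0,0.6,0,0,0],[0,0,0.7,0,0,0],[0,0,0.7,0,0,0],[0,0,0.5,0,0,0],[0,0,0,0,0,0]]])

```text
clock: 15.3
position: [0.4455, 0.1471, 0.2264]
ee_rot: [1.0, -0.016, 0.003, 0.002]
ft_force: [-0.3, -0.4, -0.9]
grip_width: 0.336
```

```bash
python3 -c "
from h import *
c=snap('wrist','w15')
delta([.438,.152,.200],-1.2)"
```

```text
t 15.35 pos [0.4461 0.1472 0.2279] F [ 0.82 -0.87 -1.67] w 0.344 xang -1.88
shift units [-0.169 -0.092  0.557]
turn units [ 0.034 -0.078 -0.137]
```

View pics/w15.png

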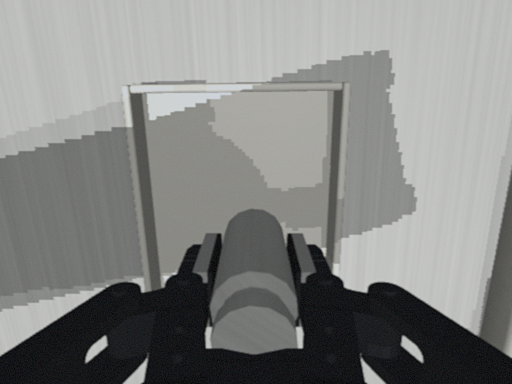

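servo_tool(motion=[[[-0.17,-0.08,0.1,0,-0.08,-0.1],[0,0,0.2,0,0,0],[0,0,0.2,0,0,0],[0,0,0,0,0,0]]])

```text
clock: 15.75
position: [0.4393, 0.1519, 0.2045]
ee_rot: [1.0, -0.012, 0.002, -0.0]
ft_force: [0.1, -0.2, -0.9]
grip_width: 0.341
```

```bash
python3 -c "
from h import *
delta([.438,.152,.1995],-1.2)"
```

```text
t 15.75 pos [0.4393 0.1519 0.2045] F [ 0.1  -0.25 -0.86] w 0.341 xang -1.41
shift units [-0.027 -0.002  0.1  ]
turn units [-0.004 -0.043 -0.042]
```

servo_tool(motion=[[[0,0,0.08,0,-0.04,0],[0,0,0,0,0,0]]])

```text
clock: 15.95
position: [0.4396, 0.152, 0.2006]
ee_rot: [1.0, -0.012, 0.0, -0.0]
ft_force: [0.3, -0.4, -1.4]
grip_width: 0.339
```

servo_tool(motion=[[[0,0,0,0,0,0],[0,0,0,0,0,0],[0,0,0,0,0,0],[0,0,0,0,0,0],[0,0,0,0,0,0]]], jaw=110)

```text
clock: 16.45
position: [0.4404, 0.1522, 0.2017]
ee_rot: [1.0, -0.012, 0.001, -0.001]
ft_force: [0.5, 0.4, 0.9]
grip_width: 0.569
```

```bash
python3 -c "
from h import *
snap('wrist','w16')
delta([.438,.152,.1995],-1.2)"
```

```text
t 16.5 pos [0.4404 0.1522 0.2017] F [ 0.03  0.65 -0.25] w 0.568 xang -1.41
shift units [-0.048  0.006  0.043]
turn units [-0.027 -0.029 -0.043]
```

View pics/w16.png

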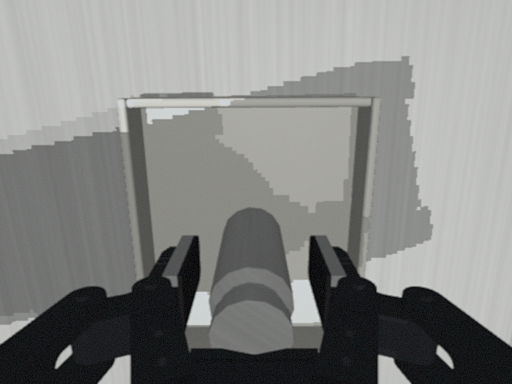

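The first cartridge (short-filled) stands upright in the tray. I'm going up and across to the second one.

servo_tool(motion=[[[0,0,-0.4,0,0,0],[0,0,-0.7,0,0,0],[0,0,-0.8,0,0,0],[0,0,-0.8,0,0,0],[0,0,-0.6,0,0,0],[0,0,0,0,0,0]]])

```text
clock: 17.1
position: [0.4395, 0.1511, 0.3723]
ee_rot: [1.0, -0.013, 0.0, 0.0]
ft_force: [1.1, 0.3, -0.5]
grip_width: 0.567
```

```bash
python3 -c "
from h import *
snap('top','t17')
delta([.479,-.30,.36],-1.2)"
```

```text
t 17.15 pos [0.439  0.1511 0.3705] F [ 0.46  0.12 -1.02] w 0.57 xang -1.49
shift units [1.034 8.997 0.223]
turn units [ 0.017  0.009 -0.058]
```

servo_tool(motion=[[[0.1,0.9,0,0,0,0],[0.1,0.9,0,0,0,0],[0.1,0.9,0,0,0,0],[0.1,0.9,0,0,0,0],[0.1,0.9,0,0,0,0],[0.1,0.9,0,0,0,0],[0.1,0.9,0,0,0,0],[0.1,0.9,0,0,0,0],[0.1,0.9,0,0,0,0],[0,0.4,0,0,0,0],[0,0,0,0,0,0]]], jaw=60)

```text
clock: 18.25
position: [0.4706, -0.2856, 0.3597]
ee_rot: [1.0, -0.009, -0.006, 0.003]
ft_force: [0.3, 0.5, -0.5]
grip_width: 0.763
```

```bash
python3 -c "
from h import *
c=snap('wrist','w17')
delta([.479,-.295,.30],-1.2)
print(proj(c,[.479,-.295,.08]))"
```

```text
t 18.3 pos [ 0.4708 -0.2844  0.3595] F [-0.78 -0.04 -0.7 ] w 0.766 xang -1.02
shift units [0.182 0.203 1.19 ]
turn units [0.068 0.137 0.037]
(np.float64(270.70139431784975), np.float64(196.37381607878956))
```

View pics/w17.png

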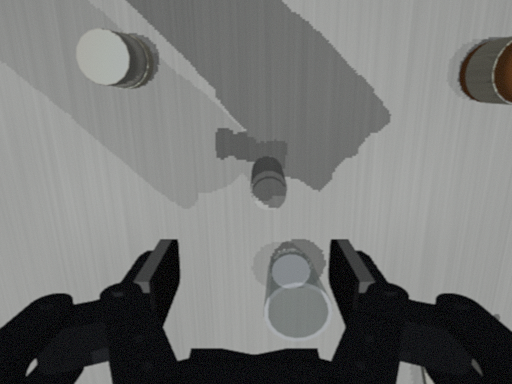

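View pics/t17.png

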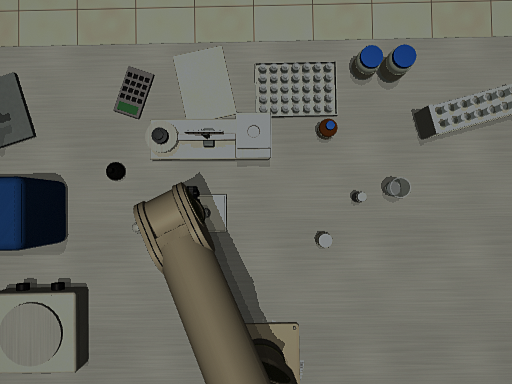

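Run:
```python
from h import *
c=load('pics/w17.npz'); im=cv2.imread('pics/w17.png')
for col,p in (((0,0,255),[.479,-.295]),):
  for h,r in [(.002,.015),(.064,.015),(.08,.013)]:
    pts=np.array([proj(c,[p[0]+r*np.cos(t),p[1]+r*np.sin(t),h]) for t in np.linspace(0,2*np.pi,60)])
    cv2.polylines(im,[np.round(pts*8).astype(int)],True,col,1,shift=3)
cv2.imwrite('pics/w17d.png',cv2.resize(cv2.convertScaleAbs(im[140:225,230:310],alpha=1.4),None,fx=7,fy=7))
```

```text
(no output)
```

View pics/w17d.png

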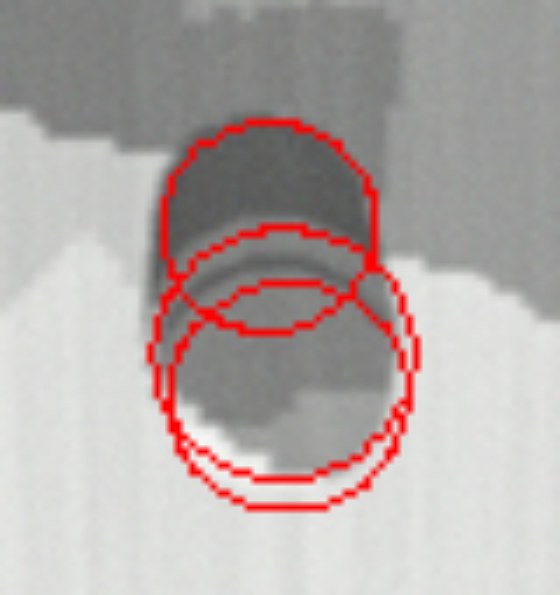

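servo_tool(motion=[[[0.15,0.2,0,0.07,0.13,0.04],[0,0,0.5,0,0,0],[0,0,0.5,0,0,0],[0,0,0.5,0,0,0],[0,0,0.2,0,0,0],[0,0,0,0,0,0]]])

```text
clock: 18.9
position: [0.4795, -0.287, 0.2683]
ee_rot: [1.0, -0.007, -0.002, -0.002]
ft_force: [-0.6, 0.7, -0.3]
grip_width: 0.762
```

```bash
python3 -c "
from h import *
c=snap('wrist','w18')
delta([.478,-.2945,.197],-1.2)
im=cv2.imread('pics/w18.png')
p=[.478,-.2945]
for h,r in [(.002,.015),(.064,.015),(.08,.013)]:
    pts=np.array([proj(c,[p[0]+r*np.cos(t),p[1]+r*np.sin(t),h]) for t in np.linspace(0,2*np.pi,60)])
    cv2.polylines(im,[np.round(pts*8).astype(int)],True,(0,0,255),1,shift=3)
cv2.imwrite('pics/w18d.png',cv2.resize(im[150:384,100:400],None,fx=2.5,fy=2.5))
"
```

```text
t 18.95 pos [ 0.4797 -0.2872  0.269 ] F [ 0.53  0.04 -0.79] w 0.762 xang -0.82
shift units [-0.028  0.154  1.439]
turn units [-0.048  0.03   0.076]
```

View pics/w18d.png

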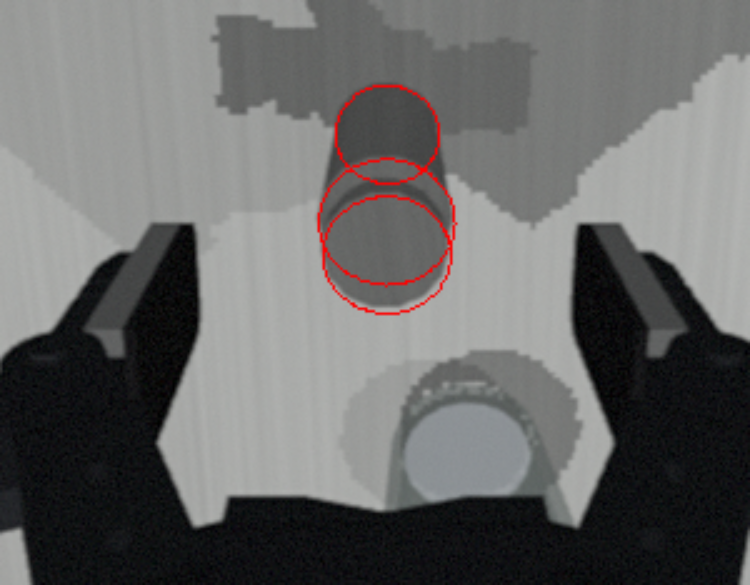

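servo_tool(motion=[[[-0.03,0.15,0,-0.05,0.03,0.08],[0,0,0.35,0,0,0],[0,0,0.35,0,0,0],[0,0,0.3,0,0,0],[0,0,0,0,0,0]]], jaw=100)

```text
clock: 19.45
position: [0.4795, -0.2957, 0.2194]
ee_rot: [1.0, -0.01, 0.003, 0.001]
ft_force: [0.3, 0.4, -0.0]
grip_width: 0.607
```

```bash
python3 -c "
from h import *
delta([.478,-.2945,.197],-1.2)"
```

```text
t 19.45 pos [ 0.4795 -0.2957  0.2194] F [ 0.35  0.41 -0.04] w 0.607 xang -1.2
shift units [-0.033 -0.024  0.448]
turn units [ 0.026 -0.074  0.   ]
```

servo_tool(motion=[[[-0.03,-0.02,0.1,0.03,-0.07,0],[0,0,0.2,0,0,0],[0,0,0.15,0,0,0]]])

```text
clock: 19.75
position: [0.4784, -0.2952, 0.1968]
ee_rot: [1.0, -0.011, 0.001, 0.0]
ft_force: [-0.5, -0.9, 0.0]
grip_width: 0.61
```

```bash
python3 -c "
from h import *
delta([.478,-.2945,.197],-1.2)"
```

```text
t 19.75 pos [ 0.4784 -0.2952  0.1968] F [-0.55 -0.86  0.04] w 0.61 xang -1.22
shift units [-0.007 -0.014 -0.004]
turn units [ 0.004 -0.021 -0.004]
```

servo_tool(motion=[[[0,0,0,0,0,0],[0,0,0,0,0,0],[0,0,0,0,0,0],[0,0,0,0,0,0]]], jaw=255)

```text
clock: 20.15
position: [0.4783, -0.2952, 0.1963]
ee_rot: [1.0, -0.011, 0.001, 0.0]
ft_force: [0.9, 0.4, -2.3]
grip_width: 0.339
```

```bash
python3 -c "
from h import *
delta([.478,-.2945,.360],-1.2)
snap('wrist','w19')"
```

```text
t 20.15 pos [ 0.4783 -0.2952  0.1963] F [ 0.87  0.36 -2.28] w 0.339 xang -1.22
shift units [-3.000e-03 -1.300e-02 -3.275e+00]
turn units [ 0.001 -0.013 -0.004]
```

View pics/w19.png

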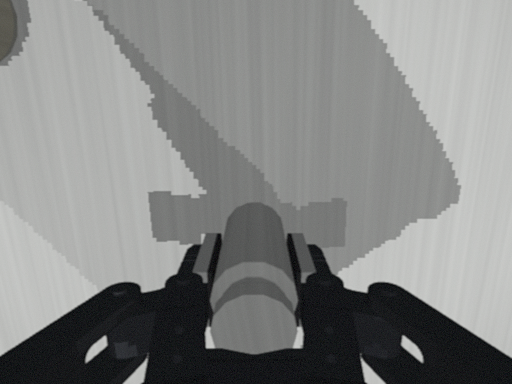

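servo_tool(motion=[[[0,0,-0.66,0,0,0],[0,0,-0.66,0,0,0],[0,0,-0.66,0,0,0],[0,0,-0.66,0,0,0],[0,0,-0.66,0,0,0],[0,0,0,0,0,0]]])

```text
clock: 20.8
position: [0.4771, -0.2949, 0.3661]
ee_rot: [1.0, -0.011, -0.001, -0.001]
ft_force: [-0.3, -0.5, -2.3]
grip_width: 0.341
```

servo_tool(motion=[[[0.44,-0.75,0,0,0,0],[0.44,-0.75,0,0,0,0],[0.44,-0.75,0,0,0,0],[0.44,-0.75,0,0,0,0],[0.44,-0.75,0,0,0,0],[0.44,-0.75,0,0,0,0],[0.44,-0.75,0,0,0,0],[0.3,-0.5,0,0,0,0],[0,0,0,0,0,0],[0,0,0,0,0,0]]])

```text
clock: 21.8
position: [0.6571, -0.0001, 0.3582]
ee_rot: [1.0, -0.013, -0.004, -0.002]
ft_force: [-0.9, -1.2, -2.9]
grip_width: 0.343
```

```bash
python3 -c "
from h import *
delta([.661,.0062,.340],-1.2)
snap('wrist','w20')"
```

```text
t 21.8 pos [ 6.571e-01 -1.000e-04  3.582e-01] F [-0.93 -1.2  -2.89] w 0.343 xang -1.46
shift units [ 0.077 -0.127  0.364]
turn units [-0.049  0.093 -0.053]
```

servo_tool(motion=[[[0.07,-0.12,0.2,-0.05,0.09,-0.05],[0,0,0.3,0,0,0],[0,0,0.1,0,0,0],[0,0,0,0,0,0]]])

```text
clock: 22.25
position: [0.6594, 0.0033, 0.3245]
ee_rot: [1.0, -0.013, -0.001, -0.0]
ft_force: [-0.3, 0.9, -2.3]
grip_width: 0.34
```

```bash
python3 -c "
from h import *
c=snap('wrist','w21')
delta([.661,.0062,.318],-1.2)
from workcell import status
t=status.get_obs()['position']
im=cv2.imread('pics/w21.png')
for p,z,L in (((t[0],t[1]),t[2]-.1963,[(.002,.015),(.064,.015),(.08,.013)]),((.660,.006),.12,[(0,.0165)])):
  for h,r in L:
    pts=np.array([proj(c,[p[0]+r*np.cos(a),p[1]+r*np.sin(a),z+h]) for a in np.linspace(0,2*np.pi,60)])
    cv2.polylines(im,[np.round(pts*8).astype(int)],True,(0,0,255) if r<.016 else (0,255,0),1,shift=3)
cv2.imwrite('pics/w21d.png',cv2.resize(im[180:330,180:330],None,fx=4,fy=4))
"
```

```text
t 22.3 pos [0.6594 0.0031 0.3248] F [-0.29  1.01 -2.2 ] w 0.34 xang -1.47
shift units [ 0.031 -0.063  0.136]
turn units [-0.002  0.012 -0.053]
```

View pics/w21d.png

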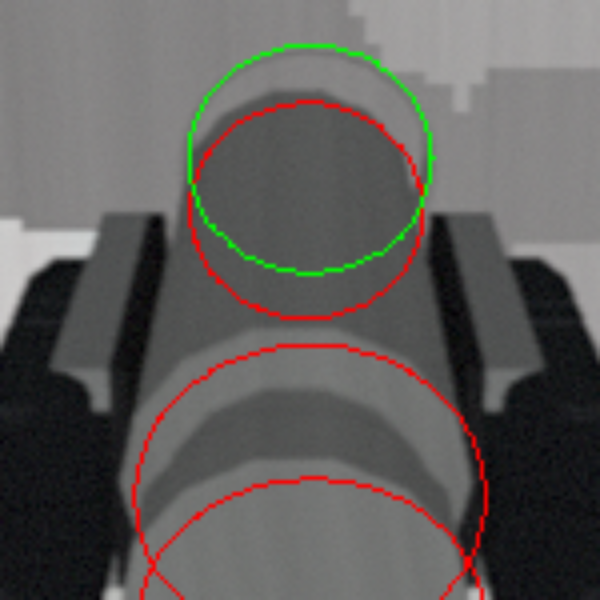

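servo_tool(motion=[[[0.03,-0.045,0,0,0,-0.05],[0,0,0.07,0,0,0],[0,0,0.06,0,0,0],[0,0,0,0,0,0]]])

```text
clock: 22.7
position: [0.6612, 0.0047, 0.3189]
ee_rot: [1.0, -0.011, 0.0, -0.0]
ft_force: [-0.0, 0.9, -2.5]
grip_width: 0.344
```

```bash
python3 -c "
from h import *
c=snap('wrist','w22')
delta([.661,.0054,.308],-1.2)
cv2.imwrite('pics/w22z.png',cv2.resize(cv2.imread('pics/w22.png')[120:260,100:380],None,fx=2.8,fy=2.8))"
```

```text
t 22.75 pos [0.6612 0.0047 0.3191] F [ 0.07  0.55 -2.89] w 0.341 xang -1.25
shift units [-0.005 -0.015  0.221]
turn units [-0.004 -0.008 -0.01 ]
```

View pics/w22z.png

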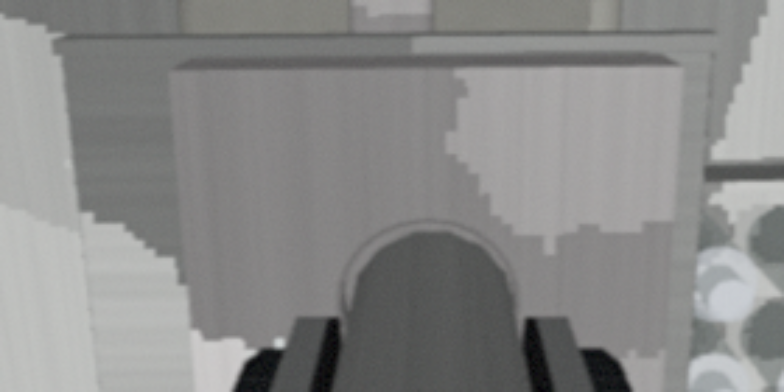

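servo_tool(motion=[[[-0.01,-0.015,0.06,0,0,0],[0,0,0.08,0,0,0],[0,0,0.08,0,0,0],[0,0,0,0,0,0]]])

```text
clock: 23.15
position: [0.6608, 0.0049, 0.308]
ee_rot: [1.0, -0.011, 0.001, 0.0]
ft_force: [0.4, -1.0, -0.8]
grip_width: 0.338
```

```bash
python3 -c "
from h import *
c=snap('wrist','w23')
delta([.661,.0054,.304],-1.2)
cv2.imwrite('pics/w23z.png',cv2.resize(cv2.imread('pics/w23.png')[120:260,100:380],None,fx=2.8,fy=2.8))"
```

```text
t 23.2 pos [0.6609 0.0049 0.3082] F [-0.67  0.05 -0.17] w 0.341 xang -1.27
shift units [ 0.002 -0.01   0.085]
turn units [ 0.001 -0.022 -0.014]
```

View pics/w23z.png

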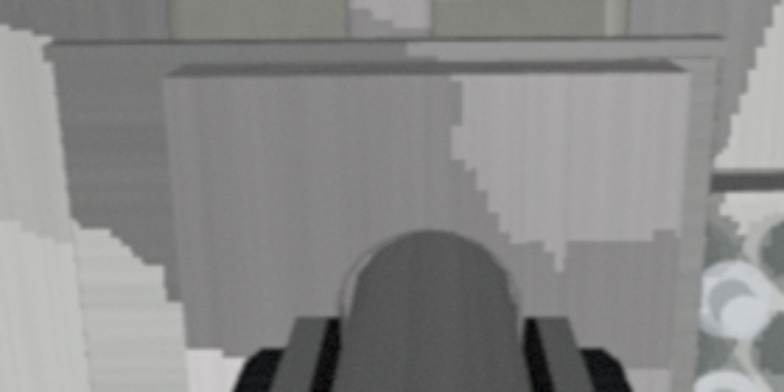

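servo_tool(motion=[[[-0.01,0.03,0,0,0,0],[0,0,0,0,0,0]]])

```text
clock: 23.4
position: [0.6603, 0.0034, 0.3082]
ee_rot: [1.0, -0.011, 0.001, -0.0]
ft_force: [-0.2, 0.4, -2.4]
grip_width: 0.34
```

```bash
python3 -c "
from h import *
c=snap('wrist','w24')
delta([.661,.0034,.308],-1.2)
cv2.imwrite('pics/w24z.png',cv2.resize(cv2.imread('pics/w24.png')[120:260,100:380],None,fx=2.8,fy=2.8))"
```

```text
t 23.45 pos [0.6604 0.0036 0.3082] F [-0.23  0.67 -2.66] w 0.342 xang -1.26
shift units [0.013 0.004 0.004]
turn units [-0.002 -0.023 -0.012]
```

View pics/w24z.png

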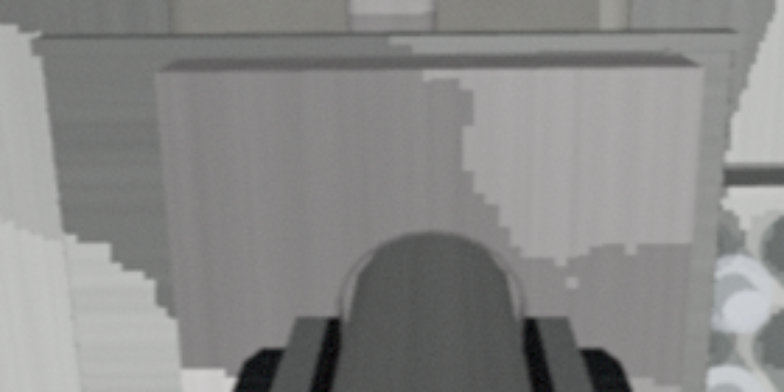

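servo_tool(motion=[[[0,0,0.05,0,0,0],[0,0,0.02,0,0,0],[0,0,0,0,0,0]]])

```text
clock: 23.75
position: [0.6605, 0.0035, 0.3048]
ee_rot: [1.0, -0.011, 0.001, -0.0]
ft_force: [-0.2, -0.8, 0.0]
grip_width: 0.34
```

```bash
python3 -c "
from h import *
from workcell import status
F=[]
for i in range(4): snap('wrist','w25');F.append(status.get_obs()['ft_force'])
print(np.mean(F,0))
delta([.661,.0034,.306],-1.2)
cv2.imwrite('pics/w25z.png',cv2.resize(cv2.imread('pics/w25.png')[120:260,100:380],None,fx=2.8,fy=2.8))"
```

```text
[-1.06624839 -0.31641069 -0.40564235]
t 23.95 pos [0.6605 0.0035 0.3049] F [-1.23  0.18 -1.  ] w 0.34 xang -1.25
shift units [ 0.01   0.003 -0.021]
turn units [-0.002 -0.03  -0.01 ]
```

View pics/w25z.png

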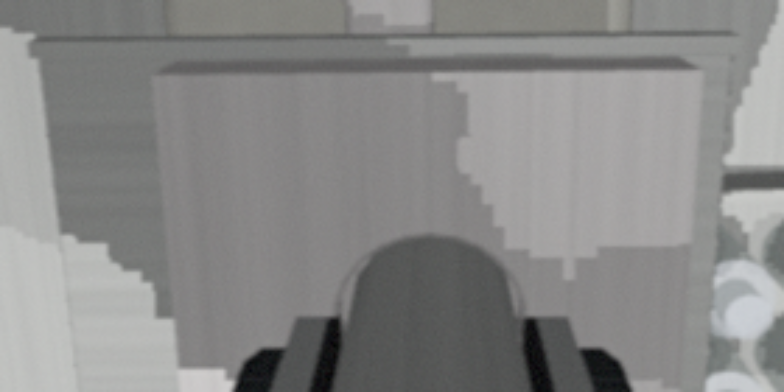

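servo_tool(motion=[[[0,0,0,0,0,0],[0,0,0,0,0,0],[0,0,0,0,0,0],[0,0,0,0,0,0],[0,0,0,0,0,0],[0,0,0,0,0,0],[0,0,0,0,0,0],[0,0,0,0,0,0],[0,0,0,0,0,0],[0,0,0,0,0,0],[0,0,0,0,0,0],[0,0,0,0,0,0]]], jaw=90)

```text
clock: 25.15
position: [0.6608, 0.0039, 0.3055]
ee_rot: [1.0, -0.011, 0.002, -0.0]
ft_force: [-0.3, -0.8, -0.5]
grip_width: 0.647
```

servo_tool(motion=[[[0,0,0,0,0,0],[0,0,0,0,0,0],[0,0,0,0,0,0],[0,0,0,0,0,0],[0,0,0,0,0,0],[0,0,0,0,0,0]]])

```text
clock: 25.75
position: [0.6608, 0.0039, 0.3055]
ee_rot: [1.0, -0.011, 0.002, -0.0]
ft_force: [0.3, 0.5, 0.3]
grip_width: 0.647
```

```bash
python3 -c "
from h import *
snap('wrist','w26');snap('scene','s26')
delta([.661,.0034,.306],-1.2)
A=cv2.imread('pics/scene0.png')[170:290,190:380];B=cv2.imread('pics/s26.png')[170:290,190:380];cv2.imwrite('pics/s26z.png',cv2.resize(np.hstack([A,B]),None,fx=2.1,fy=2.1))"
```

```text
t 25.85 pos [0.6608 0.0039 0.3055] F [ 0.17 -0.43 -0.51] w 0.647 xang -1.23
shift units [ 0.003  0.009 -0.01 ]
turn units [-0.008 -0.046 -0.006]
```

View pics/w26.png

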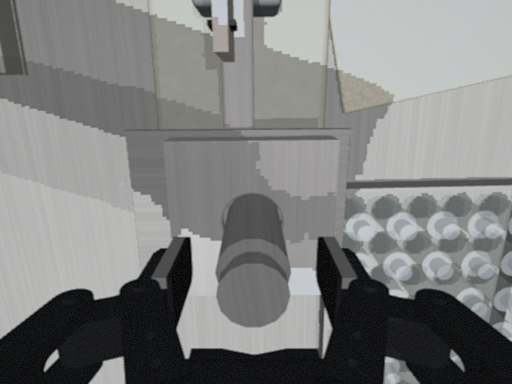

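View pics/s26z.png

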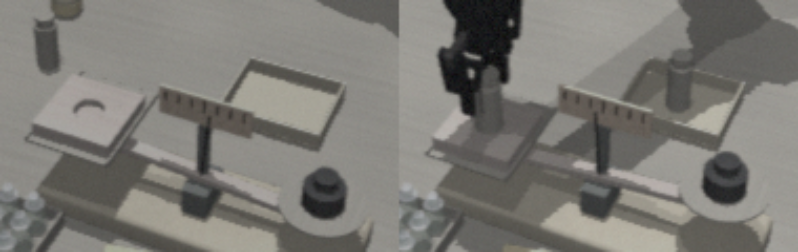

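servo_tool(motion=[[[0,0,-0.2,0,0,0],[0,0,-0.5,0,0,0],[0,0,-0.6,0,0,0],[0,0,-0.6,0,0,0],[0,0,-0.6,0,0,0],[-0.6,0,0,0,0,0],[-0.6,0,0,0,0,0],[-0.6,0,0,0,0,0],[-0.6,0.5,0,0,0,0],[0,0.6,0,0,0,0],[0,0,0,0,0,0]]])

```text
clock: 26.95
position: [0.5351, -0.0503, 0.4414]
ee_rot: [1.0, -0.009, 0.004, -0.002]
ft_force: [1.2, 0.3, -0.2]
grip_width: 0.648
```

```bash
python3 -c "
from h import *
snap('scene','s27');t=snap('top','t27');delta(None)
B=cv2.imread('pics/s27.png')[150:310,180:400];cv2.imwrite('pics/s27z.png',cv2.resize(B,None,fx=3.5,fy=3.5,interpolation=cv2.INTER_CUBIC))"
```

```text
t 27.05 pos [ 0.536  -0.0474  0.441 ] F [ 0.96  0.97 -0.3 ] w 0.647 xang -0.9
```

View pics/s27z.png

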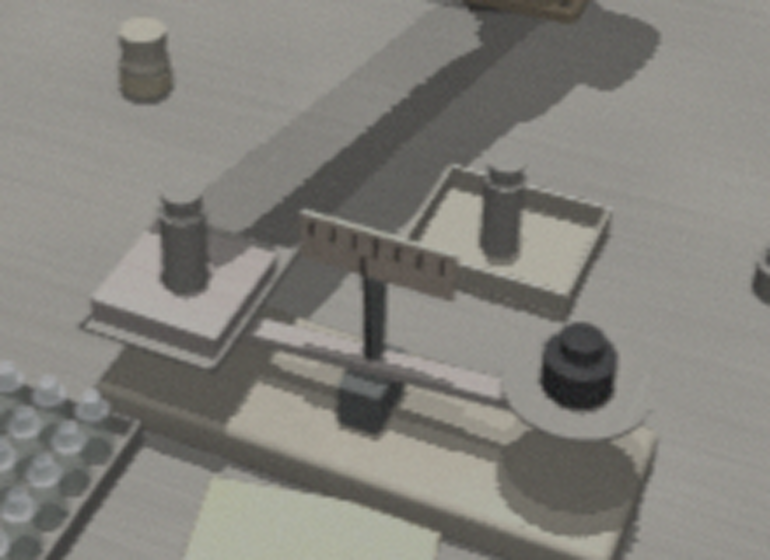

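View pics/t27.png

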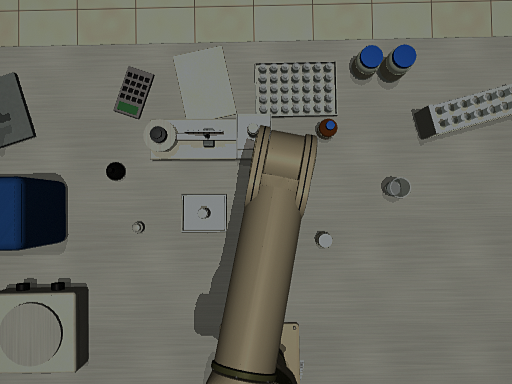

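Run:
```python
from h import *
c=load('pics/s27.npz')
for z in (.12,.10): print(z,np.round(proj(c,[.706,-.039,z]),1))
im=cv2.imread('pics/s27.png');out=[]
for top in (.10,.109):
    b=im.copy()
    for z,r in ((top+.071,.013),(top+.055,.015)):
        pts=np.array([proj(c,[.660+r*np.cos(a),.005+r*np.sin(a),z]) for a in np.linspace(0,2*np.pi,60)])
        cv2.polylines(b,[np.round(pts*8).astype(int)],True,(0,0,255),1,shift=3)
    pts=np.array([proj(c,[.661+dx,.0055+dy,.10]) for dx,dy in ((.045,.045),(.045,-.045),(-.045,-.045),(-.045,.045))])
    cv2.polylines(b,[np.round(pts*8).astype(int)],True,(0,255,0),1,shift=3)
    out.append(b[195:260,200:265])
cv2.imwrite('pics/s27d.png',cv2.resize(np.hstack(out),None,fx=6,fy=6))
```

```text
0.12 [204.7 228.7]
0.1 [205.4 235.5]
```

View pics/s27d.png

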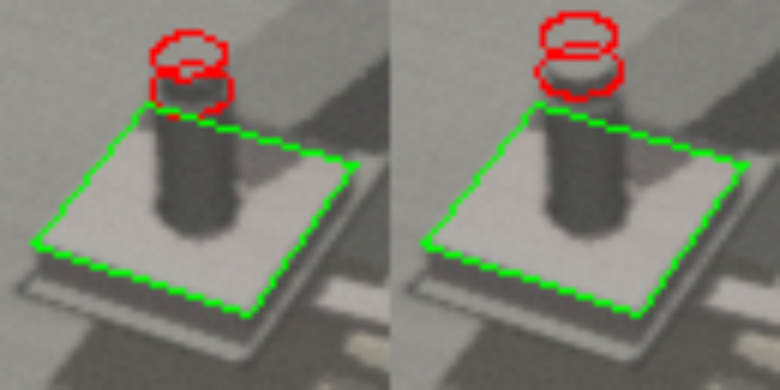

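```bash
python3 -c "
from workcell import order
print(order.hand_in())"
```

```text
the job is handed in; nothing more can be done
None
```

I weighed both cartridges and handed the job in at about 27 s of the 67 s allowed. `hand_in` reports no verdict, so the results below rest on my own camera checks.

- **First cartridge, the one nearer the balance:** this is the short-filled one. Let go fully seated in the recess, it left the pan up. It now stands upright in about the middle of the reject tray.
- **Second cartridge:** this is the full one. Let go in the recess, it took the pan right down.

**Last checks before hand-in:**
- In the scene picture the block top matched a height of 100 mm, which is the pan-down height.
- The cap of the full cartridge matched the outline for "seated" and not the one 9 mm higher for "on top of the block".
- In the last top view the beaker, jar, bottle, bulb and weight looked to be where they were at the start, judged by eye. The gripper was up and clear of everything.

**What went wrong on the way:**
- **First grasp:** the gripper drifted as it closed and held the first cartridge about 7 degrees off. I set it back on the bench and gripped it again straight.
- **Second seating:** the foot first caught on the rim of the recess and pushed the pan down about 6 mm. A shift of about 1.5 mm freed it, the pan rose again, and the cartridge went home. The wrist force read under 3 N throughout, against the 20 N limit.

The wrist force readings were too noisy to confirm the two weights, so only the balance decided which cartridge was full.

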